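Fetch the tealight from behind the ceramic houses

TASK

The two ceramic houses stand in the way of the tealight behind them: move both houses out onto the black tray, then fetch the tealight and set it in the middle of the iron candle plate. Then put each house back upright, centred and squared up on its own coaster: the narrow house with many lit windows on the cork one, the broad house on the blue one. Knock nothing over, and leave the pine cone and the thread spool that stand beside the tealight where they are.

Things in the scene. Friction and masses are not known exactly. Their poses are not given: they have to be found in the camera images.
- narrow_house: white ceramic house, gabled roof, four rows of lit yellow windows in front; 55 (x) x 64 (y) x 134 (z) mm with chimney, 0.16 kg, loose; starts on the cork coaster. Origin at the centre of its underside, z up. Its +x and -x faces are flat upright gable walls 55 mm apart: grip across x at about 98 mm over its underside, so that the gripper clears the roof.
- broad_house: broader white ceramic house, gabled roof, few tan windows near its foot; 55 (x) x 78 (y) x 134 (z) mm with chimney, 0.16 kg, loose; starts on the blue coaster. Origin at the centre of its underside, z up. Its +x and -x faces are flat upright gable walls 55 mm apart: grip across x at about 98 mm over its underside.
- tealight: round tealight in a silver foil cup, diameter 39 mm, solid 15 mm tall (wick to 19 mm), 20 g, loose, standing on the board behind the gap between the houses. Origin at the centre of its underside, z up.
- cork_coaster: brown cork coaster, 66 (x) x 84 (y) x 3 mm, fixed on the board; home of the narrow house, whose axes it shares. Origin at the centre of its underside; its top is 3 mm higher, 15 mm over the desk.
- blue_coaster: blue fabric coaster, 66 (x) x 84 (y) x 3 mm, fixed on the board; home of the broad house, whose axes it shares. Origin at the centre of its underside; its top is 3 mm higher, 15 mm over the desk.
- board: brown wooden display board, 210 (x) x 230 (y) x 12 mm, fixed on the desk, carrying coasters, houses, tealight, pine cone and spool. Origin at the centre of its underside.
- black_tray: thin black metal tray, 110 (x) x 230 (y) mm, fixed on the desk, the side area for the houses. Origin at the centre of its underside; its floor is 4 mm higher; rims to 9 mm height along its two long sides only (104 mm apart, at its own x = -52 and +52 mm).
- plate_centre (a point): centre of the upper face (3 mm over the desk) of the round black iron candle plate, which is fixed on the desk and has a ring handle at one side; the plate is about 120 mm across, flat and solid within 43 mm of this point. z up.
- pinecone: brown pine cone, 50 mm across, 58 mm tall, standing loose on the board's rear; to be left alone. Origin at the centre of its underside.
- spool: wooden spool of rust red thread, 28 mm across, 36 mm tall, standing loose on the board's rear; to be left alone. Origin at the centre of its underside.
Things that resemble listed ones, but are neither listed nor needed, are in the scene too. There is more than one size of the tealight; the one meant has the size given above.

How it is judged:
By the outcome, as a careful person would: the job done as asked, in the order asked, and still so for the second after the job is handed in, with the robot touching nothing.
It also fails if it takes over 125 s, if anything falls off the work surface, if the arm or the gripper's body presses on something with over 40 N, if the wrist force passes 120 N, or if a joint passes its speed limit or range.

ROBOT

A 6-joint arm with a two-finger parallel gripper is mounted at the origin on a cart in front of the work surface, level with it; the furniture and walls round the work are solid. World frame = base frame: x ahead of the robot, y to its left, z up, the work surface at z = 0. Lengths are in m, angles in degrees, forces in N, time in s.
With the tool pointing down it reaches from about 0.375 to 0.9 m from the base axis. Payload 3.1 kg.
Tool frame: the origin (TCP) lies at the very end of the fingers, on their centre line; the grasp point (between the pads) lies 19 mm behind it (bot.hold_point_z is the z of the grasp point in the tool frame, in m); z points along the fingers, y is the line along which they close (so a half turn about z gives the same grasp; the last joint's range is limited). The gripper opens to 87 mm and grips with 3 to 60 N. Pads are 19 mm wide; open, the fingers measure 117 mm over their backs; the gripper's body (75 mm by 190 mm) begins 51 mm behind the grasp point.
Start: joints at [-86.373, 30.224, 82.088, -0, 67.689, -10.227], TCP at [0.15, -0.607, 0.223] pointing down, gripper open.
Joint ranges: [-176.69, 176.69], [-43.24, 126.21], [12.49, 139.97], [-82, 262], [0, 151.66], [-163.58, 163.58]. Speed limits (degrees/s): [159.86, 159.86, 180, 180, 180, 180].

INTERFACE

Orientations are given as a 3x3 rotation matrix whose columns are the frame's x, y, z axes.
In Python, from rig import bot, capture, camera_model gives the robot as it stands.
- The arm moves only by the tool apply_moves, never from a script. Its argument "plan" is text: rows parted by semicolons, each of 6 numbers parted by spaces: the shift along the tool's x, y, z in units of 0.05 m (1.0 is 0.05 m), then the turn, a rotation vector about the tool's x, y, z in units of 360 degrees (1.0 is 360 degrees). In form: dx dy dz ax ay az; .... A call has 1 to 10 rows; each row shifts and turns the commanded pose from where the row before left it, along the tool's axes as they then stand; what a row does not reach is not made up. A row lasts 1/12 s, in which the tool goes at most 41.7 mm and 7.16 degrees, less where a joint would pass 70% of its speed; a pose out of reach is approached as far as the arm can. A call with a number of a shift or a turn outside -1 to 1 is refused whole. A call with a gripper value outside its range is refused whole. "gripper" is the gripper command: -1 is shut, 1 is fully open, values between are in proportion, set as the call begins (left out, the last holds). The fingers move at their own pace and stop on an object; the grip force is fixed at half the most. Time passes only in rows, so rows that do not move let the fingers close. It gives the time, the measured TCP pose, the force, the opening and the grip force at its end, in the units of the state.
- bot.read_state(): the state, without advancing time (a new reading comes with each control period).
- capture(name): name is "scene" or "side" or "wrist"; returns the picture (384x512x3 uint8, red, green, blue); there is no depth.
- camera_model(name): a dict with "vertical_fov" (degrees; the focal length in pixels is half the picture's height over the tangent of half this angle, whatever the lens; pixels are square), "cx", "cy" (the principal point, pixels), "position" and "rotation" of the camera in the world; the wrist camera has in their place "hand_eye" (4x4, takes a point from camera to tool coordinates, whose origin is the TCP and whose axes are the flange's). Camera axes: x right, y down, z forward; pixel columns grow to the right and rows downward; lengths in m; the calibration is good to about 2 mm. The wrist camera is an equidistant fisheye: a pixel r from the principal point sees the ray r / f radians off the axis. A picture is of the moment at which its call begins: read the wrist's pose just before it. camera_model takes no time and is no camera call.
- bot.hand_in(): hands the job in; it is judged then, once.
The state is a dict: "time_s": time; "joint_positions": joint angles; "qvel": joint speeds; "tau": joint torques, N m; "position": TCP position; "tcp_rot": TCP orientation; "force": force on the tool from outside, world axes, zero at the start; "moment": the same for the moment, N m; "opening": opening from 0.0 (shut) to 1.0 (fully open); "grasp_force": force on a finger pad.
Only numpy, scipy, OpenCV 4.12 (cv2) and the standard library are available. Lean on these libraries where they do the work, as an engineer would, in place of code of your own. Each camera call takes 0.05 s, during which the arm holds its last target. There are 200 camera calls.

## Working session

There is one attempt and no reset: what is moved stays moved. The work goes in short steps, Python scripts to look and compute and a tool call to move; the robot and the scene stay as the last step left them, time stands still between calls to the robot, and variables do not carry over. Pictures are saved under pics/ and viewed, at most 14 in all, crops included, and the job is handed in when it is done.

Besides the shell and the picture viewer there is one more tool, called after "Call:" as a command line: name --argument value ..., lists and objects as JSON in quotes. apply_moves: Moves the arm, as the interface text tells. Its arguments: {"type":"object","properties":{"plan":{"type":"string"},"gripper":{"type":"number"}},"required":["plan"]}

```bash
ls; mkdir -p pics; python3 - <<'E'
from rig import bot,capture,camera_model
import cv2,numpy as np
s=bot.read_state();print(s)
for n in("scene","side","wrist"):
    m=camera_model(n);print(n,m)
    im=capture(n);cv2.imwrite(f"pics/{n}0.png",im[:,:,::-1])
a=[cv2.imread(f"pics/{n}0.png") for n in("scene","side")]
E
```

```text
pics
{'time_s': 0.0, 'joint_positions': array([-8.63734277e+01,  3.02799301e+01,  8.21546804e+01, -2.91585595e-03,
        6.76899288e+01, -1.02265267e+01]), 'qvel': array([ 0.01832132, -0.02819231, -0.03804496,  0.00366823, -0.02837799,
       -0.05157274]), 'tau': array([ 3.79883977e-04, -4.40038204e+01, -1.76591706e+01,  6.34258403e-02,
        5.81103971e-02, -1.52126440e-04]), 'position': array([ 0.14962188, -0.60608063,  0.22157077]), 'tcp_rot': array([[ 9.70908195e-01,  2.39451965e-01, -1.84476198e-04],
       [ 2.39451795e-01, -9.70905837e-01,  2.16628876e-03],
       [ 3.39613082e-04, -2.14744067e-03, -9.99997637e-01]]), 'force': array([-0.7090745 ,  0.27711441, -0.23790572]), 'moment': array([ 0.0044898 , -0.02023582, -0.0126788 ]), 'grasp_force': 0.0, 'opening': 0.9987779235588825}
scene {'vertical_fov': 44.582517825271324, 'cx': 262.4126011974278, 'cy': 199.08528520944222, 'position': array([0.07437336, 0.65690695, 0.95830606]), 'rotation': array([[-0.79540031, -0.47368452,  0.37810226],
       [-0.60600689,  0.63154367, -0.48364061],
       [-0.00969501, -0.61382047, -0.78938611]])}
side {'vertical_fov': 54.73877285472599, 'cx': 254.23044587120165, 'cy': 191.59016126575958, 'position': array([0.48600776, 0.77322514, 0.59230247]), 'rotation': array([[-0.99860843, -0.0211619 ,  0.04830495],
       [-0.05120306,  0.6083693 , -0.79200066],
       [-0.01262701, -0.7933719 , -0.60860627]])}
wrist {'vertical_fov': 65.70646984690485, 'cx': 256.4720139394125, 'cy': 190.40457143577268, 'hand_eye': array([[-1.11157355e-04, -9.58298257e-01, -2.85769905e-01,
         7.81063803e-02],
       [ 9.99999916e-01, -2.19551235e-04,  3.47266168e-04,
        -1.21742185e-03],
       [-3.95525699e-04, -2.85769843e-01,  9.58298200e-01,
        -1.61484177e-01],
       [ 0.00000000e+00,  0.00000000e+00,  0.00000000e+00,
         1.00000000e+00]])}
```

View pics/scene0.png

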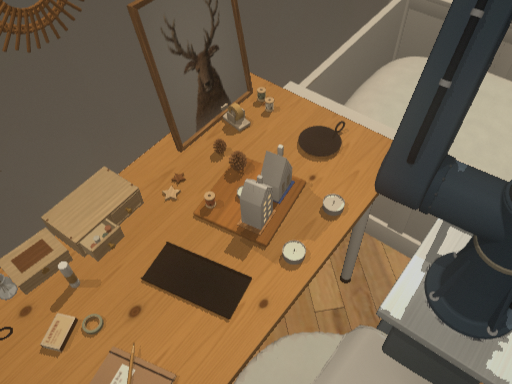

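View pics/side0.png

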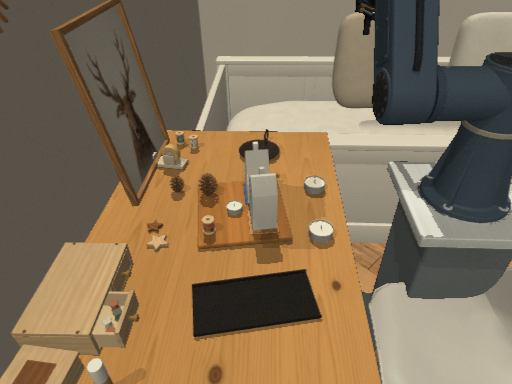

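The scene picture shows the black tray around (197,279) and the iron plate at (320,141). The narrow house with many windows is at (258,203) and the broad house at (277,172). In the side picture, the tealight on the board is at (234,208), the pine cone at (207,184) and the spool at (208,224).

Tealight candidates in the side picture are (234,208) on the board between cone and spool, (315,185) and (321,231), which both look bigger and stand on the desk. I choose (234,208). House lookalike: the small house at (172,160), which isn't wanted.

```bash
cat > h.py <<'E'
from rig import bot,capture,camera_model
import cv2,numpy as np
from scipy.spatial.transform import Rotation as R
def pose(name,s=None):
    m=camera_model(name)
    f=192/np.tan(np.radians(m["vertical_fov"]/2))
    if name!="wrist": return f,m["cx"],m["cy"],m["rotation"],m["position"]
    H=m["hand_eye"]; 
    return f,m["cx"],m["cy"],s["tcp_rot"]@H[:3,:3],s["position"]+s["tcp_rot"]@H[:3,3]
def ray(name,px,s=None):
    f,cx,cy,Rm,p=pose(name,s); px=np.atleast_2d(np.asarray(px,float))
    d=(px-[cx,cy])/f
    if name=="wrist":
        r=np.linalg.norm(d,axis=1,keepdims=True)+1e-12
        v=np.hstack([d/r*np.sin(r),np.cos(r)])
    else: v=np.hstack([d,np.ones((len(d),1))])
    return p,v@Rm.T
def onz(name,px,z,s=None):
    p,v=ray(name,px,s); return p+v*((z-p[2])/v[:,2])[:,None]
def proj(name,P,s=None):
    f,cx,cy,Rm,p=pose(name,s); q=(np.atleast_2d(P)-p)@Rm
    if name=="wrist":
        a=np.arctan2(np.hypot(q[:,0],q[:,1]),q[:,2]); n=np.hypot(q[:,0],q[:,1])+1e-12
        return q[:,:2]/n[:,None]*a[:,None]*f+[cx,cy]
    return q[:,:2]/q[:,2:]*f+[cx,cy]
def save(im,n): cv2.imwrite("pics/"+n,im[:,:,::-1])
def load(n): return cv2.imread("pics/"+n)[:,:,::-1].copy()
def goto(target,yaw=None,maxs=.04):
    """print the shift in tool units and yaw turn to get from state to target TCP"""
    s=bot.read_state(); d=(np.asarray(target)-s["position"])@s["tcp_rot"]/0.05
    y=np.degrees(np.arctan2(s["tcp_rot"][1,1],s["tcp_rot"][0,1]))
    print("pos",s["position"].round(4),"yaw_y",y.round(2),"t",s["time_s"],"total units",d.round(2),
      "world->tool per 50mm\n",s["tcp_rot"].round(3))
E
python3 - <<'E'
from h import *
for n,z,P in(("side",.009,dict(tray=[(191,287),(302,271),(319,318),(201,333)])),("side",.012,dict(board=[(283,181),(290,242),(197,246)],)),("side",.022,dict(tea=[(234,208)])),
 ("scene",.006,dict(tray=[(142,280),(172,244),(251,277),(228,316)])),("scene",.003,dict(plate=[(320,142)])),("side",.003,dict(plate=[(259,150)])),("scene",.012,dict(board=[(194,220),(262,244),(307,183)])),
 ("side",.02,dict(spool=[(208,232)],cone=[(207,190)],bt=[(315,187),(321,233)]))):
    for k,v in P.items(): print(n,k,onz(n,v,z)[:,:2].round(3).tolist())
a=load("side0.png")[140:260,185:345]; save(cv2.resize(a,None,fx=5,fy=5,interpolation=cv2.INTER_CUBIC),"sidecrop.png")
E
```

```text
side tray [[0.639, 0.322], [0.423, 0.273], [0.398, 0.38], [0.604, 0.419]]
side board [[0.458, -0.031], [0.445, 0.196], [0.646, 0.216]]
side tea [[0.576, 0.097]]
scene tray [[0.608, 0.424], [0.621, 0.313], [0.415, 0.268], [0.396, 0.372]]
scene plate [[0.526, -0.191]]
side plate [[0.529, -0.203]]
scene board [[0.623, 0.231], [0.446, 0.186], [0.466, -0.036]]
side spool [[0.627, 0.18]]
side cone [[0.652, 0.026]]
side bt [[0.376, 0.004], [0.377, 0.173]]
```

View pics/sidecrop.png

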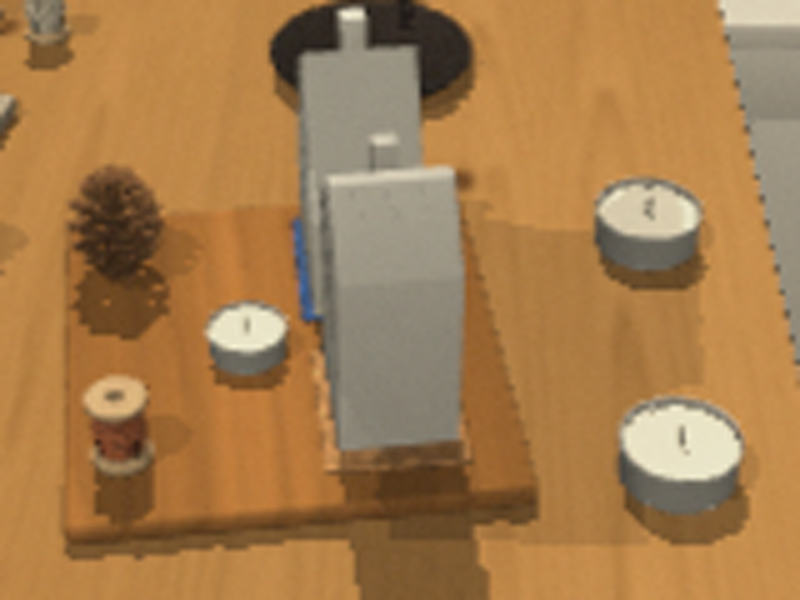

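The crop shows the small tealight at (247,335), with the pine cone at (115,220) and the spool at (118,425) beside it on the board. The two larger tealights on the desk are at (650,220) and (680,450). I'll turn the wrist and go above the board for a close look.

Call:
apply_moves --plan "0 0 -0.1 0 0 -0.0185;0 0 -0.1 0 0 -0.0185;0 0 -0.1 0 0 -0.0185;0 0 -0.1 0 0 -0.0185;0 0 -0.1 0 0 -0.0185;0 0 -0.1 0 0 -0.0185;0 0 -0.1 0 0 -0.0185;0 0 -0.1 0 0 -0.0185;0 0 -0.1 0 0 -0.0185;0 0 -0.1 0 0 -0.0185" --gripper 1

```text
time_s: 0.98
position: [0.1497, -0.6065, 0.2723]
tcp_rot: [[0.16, 0.987, -0.0], [0.987, -0.16, 0.001], [0.001, -0.0, -1.0]]
force: [0.1, -0.2, 0.6]
opening: 0.999
grasp_force: 0.0
```

Call:
apply_moves --plan "0 0 0 0 0 -0.0185;0 0 0 0 0 -0.0185;0.52 0.307 0 0 0 0;0.52 0.307 0 0 0 0;0.52 0.307 0 0 0 0;0.52 0.307 0 0 0 0;0.52 0.307 0 0 0 0;0.52 0.307 0 0 0 0;0.52 0.307 0 0 0 0;0.52 0.307 0 0 0 0"

```text
time_s: 1.82
position: [0.2589, -0.3895, 0.2724]
tcp_rot: [[-0.065, 0.998, -0.0], [0.998, 0.065, 0.001], [0.001, -0.0, -1.0]]
force: [1.1, 0.6, -0.3]
opening: 0.997
grasp_force: 0.0
```

Call:
apply_moves --plan "0.52 0.307 0 0 0 0;0.52 0.307 0 0 0 0;0.52 0.307 0 0 0 0;0.52 0.307 0 0 0 0;0.52 0.307 0 0 0 0;0.52 0.307 0 0 0 0;0.52 0.307 0 0 0 0;0.52 0.307 0 0 0 0;0.52 0.307 0 0 0 0;0.52 0.307 0 0 0 0"

```text
time_s: 2.65
position: [0.3948, -0.1201, 0.2725]
tcp_rot: [[-0.066, 0.998, -0.0], [0.998, 0.066, 0.0], [0.0, -0.0, -1.0]]
force: [0.1, -0.3, 0.5]
opening: 1.003
grasp_force: 0.0
```

Call:
apply_moves --plan "0.52 0.307 0 0 0 0;0.52 0.307 0 0 0 0;0.52 0.307 0 0 0 0;0.52 0.307 0 0 0 0;0.52 0.307 0 0 0 0;0.52 0.307 0 0 0 0;0.52 0.307 0 0 0 0;0.52 0.307 0 0 0 0;0 0 0 0 0 0;0 0 0 0 0 0"

```text
time_s: 3.48
position: [0.5035, 0.0952, 0.2721]
tcp_rot: [[-0.069, 0.998, -0.001], [0.998, 0.069, -0.0], [-0.0, -0.001, -1.0]]
force: [0.1, -0.2, -0.1]
opening: 1.0
grasp_force: 0.0
```

```bash
python3 - <<'E'
from h import *
s=bot.read_state(); im=capture("wrist"); save(im,"w1.png"); np.save("w1.npy",np.r_[s["position"],s["tcp_rot"].ravel()])
save(cv2.resize(im,(800,600),interpolation=cv2.INTER_CUBIC),"w1b.png")
goto((.5,.1,.25)); print(s["joint_positions"])
E
```

```text
pos [0.5029 0.0943 0.2721] yaw_y 3.86 t 3.5333 total units [ 0.12 -0.05  0.44] world->tool per 50mm
 [[-0.067  0.998 -0.001]
 [ 0.998  0.067 -0.   ]
 [-0.    -0.001 -1.   ]]
[-1.79662041e+00  1.80786689e+01  9.44721245e+01 -1.80307283e-02
  6.74946975e+01 -5.73892745e+00]
```

View pics/w1b.png

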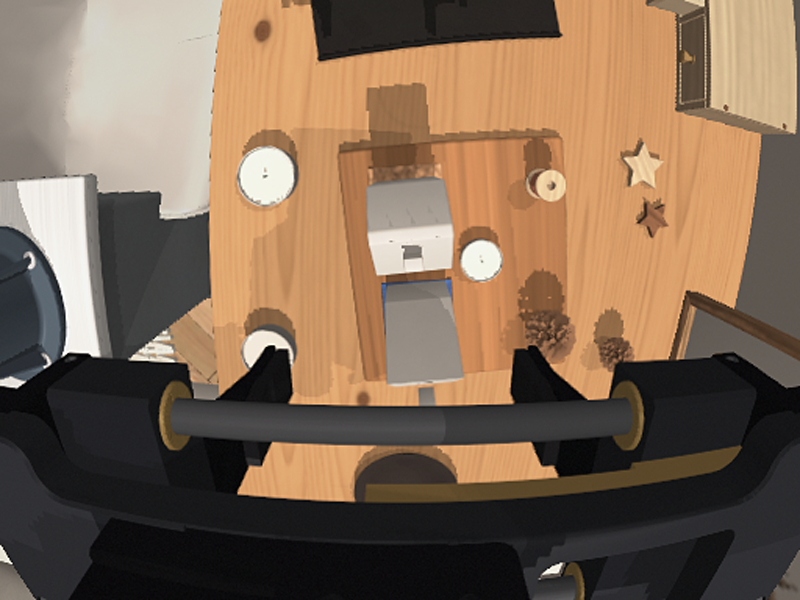

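The wrist picture (800-wide) shows the narrow house's ridge from (368,238) to (453,232) and the broad house's grey roof from (385,285) to (462,382). The tealight is at (481,260), the spool at (549,185), the cone at (545,332) and the tray's near edge at (320,60)-(560,35). Next I'll triangulate the ridge ends and eaves.

```bash
cat >> h.py <<'E'
def st(f):
    a=np.load(f); return dict(position=a[:3],tcp_rot=a[3:].reshape(3,3))
def tri(obs):
    A=np.zeros((3,3));b=np.zeros(3)
    for n,px,s in obs:
        p,v=ray(n,px,s); v=v[0]/np.linalg.norm(v[0]); M=np.eye(3)-np.outer(v,v); A+=M;b+=M@p
    X=np.linalg.solve(A,b); print(X.round(4),[np.abs(proj(n,X,s)[0]-px).round(1).tolist() for n,px,s in obs]); return X
E
python3 - <<'E'
from h import *
s=st("w1.npy");k=1/1.5625
c=lambda x,y:(185+x/5,140+y/5)
w=lambda x,y:((x+.5)*k-.5,(y+.5)*k-.5)
print("narrow ridge -x,+x; eave -x,+x")
for sp,wp in((c(455,170),w(368,238)),(c(325,182),w(453,232)),(c(461,268),w(370,186)),(c(331,283),w(439,180))):
    tri([("side",np.array(sp),None),("wrist",np.array(wp),s)])
tri([("side",np.array(c(247,335)),None),("wrist",np.array(w(481,260)),s)])
im=load("w1.png")
print("broad roof/ eave px to z:")
for z in(.09,.12): print(z,onz("wrist",[w(385,287),w(451,282),w(388,384),w(463,378)],z,s)[:,:2].round(3).tolist())
print("tea",onz("wrist",w(481,260),.027,s).round(4),"spool",onz("wrist",w(550,185),.048,s).round(3),"cone",onz("wrist",w(548,335),.05,s).round(3))
a=im[120:260,200:340];save(cv2.resize(a,(600,600),interpolation=cv2.INTER_CUBIC),"w1c.png")
E
```

```text
narrow ridge -x,+x; eave -x,+x
[0.4792 0.126  0.1431] [[0.2, 0.0], [0.5, 0.0]]
[0.5334 0.1333 0.1408] [[0.0, 0.0], [0.1, 0.0]]
[0.4763 0.1574 0.115 ] [[0.4, 0.0], [0.9, 0.0]]
[0.5269 0.1648 0.1111] [[1.3, 0.1], [2.6, 0.2]]
[0.576  0.0927 0.0215] [[0.1, 0.0], [0.1, 0.0]]
broad roof/ eave px to z:
0.09 [[0.491, 0.08], [0.542, 0.087], [0.499, -0.003], [0.56, 0.007]]
0.12 [[0.492, 0.088], [0.538, 0.095], [0.499, 0.013], [0.555, 0.021]]
tea [[0.5751 0.0938 0.027 ]] spool [[0.625 0.168 0.048]] cone [[0.642 0.034 0.05 ]]
```

View pics/w1c.png

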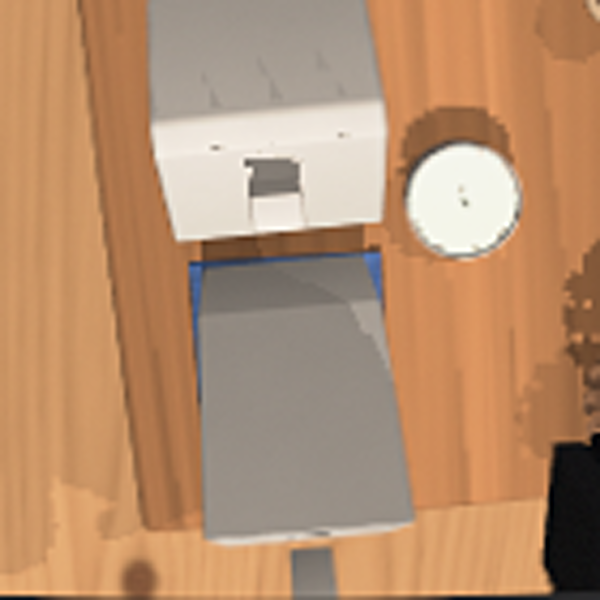

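The crop shows the narrow ridge from (150,125) to (385,100), its -y eave from (178,240) to (382,220), the blue coaster's +y edge from (190,262) to (380,250) and the broad ridge from (208,540) to (412,522).

```bash
python3 - <<'E'
from h import *
s=st("w1.npy");k=600/140
c=lambda x,y:(200+(x+.5)/k-.5,120+(y+.5)/k-.5)
def L(n,pts,z):
    P=onz("wrist",[c(*p) for p in pts],z,s)[:,:2];d=P[1]-P[0]
    print(n,P.round(4).tolist(),"len",np.linalg.norm(d).round(4),"yaw",np.degrees(np.arctan2(d[1],d[0])).round(1),"mid",P.mean(0).round(4))
L("narrow ridge",[(150,125),(385,100)],.142)
L("narrow -y eave",[(178,240),(382,220)],.113)
L("blue edge",[(190,262),(380,250)],.015)
for z in(.12,.127,.135,.142):L("broad ridge",[(208,540),(412,522)],z)
L("tray",[( (320*.64-200)*k,(60*.64-120)*k),((560*.64-200)*k,(36*.64-120)*k)],.009)
goto((.506,.130,.094))
E
```

```text
narrow ridge [[0.4787, 0.1291], [0.5324, 0.1388]] len 0.0546 yaw 10.2 mid [0.5055 0.134 ]
narrow -y eave [[0.4856, 0.095], [0.538, 0.104]] len 0.0531 yaw 9.8 mid [0.5118 0.0995]
blue edge [[0.4866, 0.0632], [0.5508, 0.0719]] len 0.0648 yaw 7.7 mid [0.5187 0.0675]
broad ridge [[0.4985, 0.0126], [0.5542, 0.0216]] len 0.0564 yaw 9.2 mid [0.5264 0.0171]
broad ridge [[0.4985, 0.0162], [0.553, 0.025]] len 0.0552 yaw 9.2 mid [0.5257 0.0206]
broad ridge [[0.4985, 0.0203], [0.5515, 0.029]] len 0.0537 yaw 9.2 mid [0.525  0.0246]
broad ridge [[0.4984, 0.024], [0.5502, 0.0324]] len 0.0525 yaw 9.2 mid [0.5243 0.0282]
tray [[0.417, 0.2674], [0.6364, 0.3136]] len 0.2243 yaw 11.9 mid [0.5267 0.2905]
pos [0.5029 0.0943 0.2721] yaw_y 3.86 t 3.5333 total units [0.71 0.12 3.56] world->tool per 50mm
 [[-0.067  0.998 -0.001]
 [ 0.998  0.067 -0.   ]
 [-0.    -0.001 -1.   ]]
```

Call:
apply_moves --plan "0 0 0 0 0 -0.0153;0.37 0.1 0 0 0 0;0.37 0.1 0 0 0 0;0 0 0.4 0 0 0;0 0 0.4 0 0 0;0 0 0.2 0 0 0;0 0 0 0 0 0;0 0 0 0 0 0"

```text
time_s: 4.2
position: [0.5069, 0.1312, 0.2224]
tcp_rot: [[-0.16, 0.987, -0.001], [0.987, 0.16, -0.0], [0.0, -0.001, -1.0]]
force: [-0.7, -0.3, 0.1]
opening: 0.999
grasp_force: 0.0
```

```bash
python3 - <<'E'
from h import *
s=bot.read_state(); im=capture("wrist"); save(im,"w2.png"); np.save("w2.npy",np.r_[s["position"],s["tcp_rot"].ravel()])
save(cv2.resize(im,(800,600),interpolation=cv2.INTER_CUBIC),"w2b.png")
goto((.507,.132,.094))
E
```

```text
pos [0.5077 0.1314 0.2231] yaw_y 9.21 t 4.25 total units [ 0.01 -0.01  2.58] world->tool per 50mm
 [[-0.16   0.987  0.001]
 [ 0.987  0.16  -0.   ]
 [-0.     0.001 -1.   ]]
```

View pics/w2b.png

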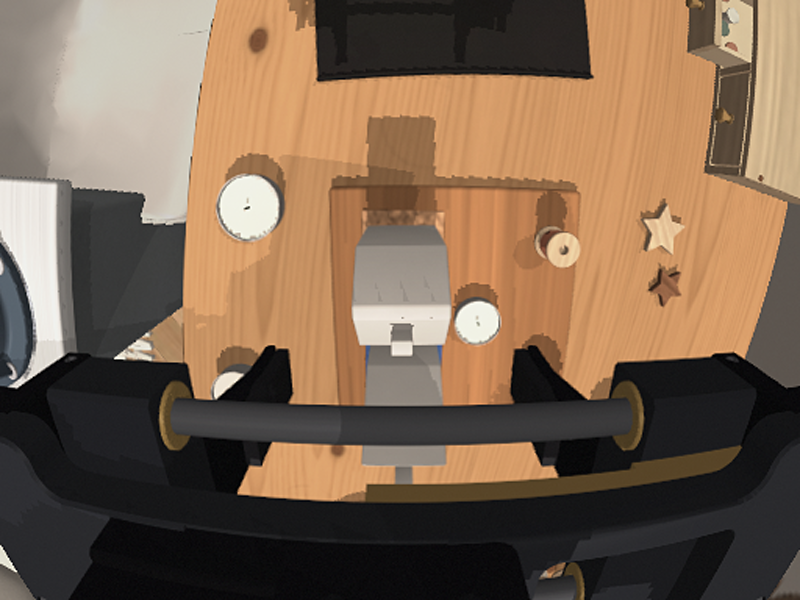

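The house is centred between the fingers, with its ridge from (352,304) to (450,307) against a principal column of 401. Next I descend and grip.

Call:
apply_moves --plan "0 0 0.4 0 0 0;0 0 0.4 0 0 0;0 0 0.4 0 0 0;0 0 0.4 0 0 0;0 0 0.4 0 0 0;0 0 0.4 0 0 0;0 0 0.18 0 0 0;0 0 0 0 0 0;0 0 0 0 0 0"

```text
time_s: 5.0
position: [0.508, 0.132, 0.0942]
tcp_rot: [[-0.161, 0.987, 0.001], [0.987, 0.161, 0.0], [-0.0, 0.001, -1.0]]
force: [-1.3, 1.0, 0.9]
opening: 1.002
grasp_force: 0.0
```

Call:
apply_moves --plan "0 0 0 0 0 0;0 0 0 0 0 0;0 0 0 0 0 0;0 0 0 0 0 0;0 0 0 0 0 0;0 0 0 0 0 0;0 0 0 0 0 0;0 0 0 0 0 0" --gripper -1

```text
time_s: 5.67
position: [0.5073, 0.1321, 0.0938]
tcp_rot: [[-0.161, 0.987, 0.0], [0.987, 0.161, -0.0], [-0.0, 0.0, -1.0]]
force: [-1.3, 0.0, 3.9]
opening: 0.632
grasp_force: 29.9
```

```bash
python3 - <<'E'
from h import *
s=st("w2.npy");w=lambda x,y:((x+.5)*.64-.5,(y+.5)*.64-.5)
P=onz("wrist",[w(352,304),w(450,307)],.142,s);print(P.round(4),P.mean(0))
T=onz("wrist",[w(318,81),w(592,77)],.009,s);print(T.round(4)) # near rim corners
s=bot.read_state();print(s["opening"],s["grasp_force"],s["force"],s["time_s"]);goto((.507,.132,.094))
# tray mask from scene
im=load("scene0.png");m=((im.max(2)<45)*255).astype(np.uint8);m[:230]=0;m[330:]=0;m[:,300:]=0
c=max(cv2.findContours(m,cv2.RETR_EXTERNAL,cv2.CHAIN_APPROX_NONE)[0],key=cv2.contourArea)
q=cv2.approxPolyDP(c,8,True)[:,0];Q=onz("scene",q,.006)[:,:2];print(q.tolist(),Q.round(3).tolist(),cv2.minAreaRect((onz("scene",c[:,0],.006)[:,:2]*1000).astype(np.float32)))
im=load("side0.png");m=((im.max(2)<45)*255).astype(np.uint8);m[:255]=0;m[340:]=0;m[:,:180]=0;m[:,330:]=0
c=max(cv2.findContours(m,cv2.RETR_EXTERNAL,cv2.CHAIN_APPROX_NONE)[0],key=cv2.contourArea)
print(cv2.minAreaRect((onz("side",c[:,0],.006)[:,:2]*1000).astype(np.float32)))
E
```

```text
[[0.4791 0.1307 0.142 ]
 [0.5324 0.1376 0.142 ]] [0.5057465  0.13418336 0.142     ]
[[0.417  0.267  0.009 ]
 [0.6381 0.315  0.009 ]]
0.63189946689185 29.90503779903179 [-1.27910171  0.04897457  3.8723755 ] 5.6667
pos [0.5073 0.1321 0.0938] yaw_y 9.28 t 5.6667 total units [-0.   -0.01 -0.  ] world->tool per 50mm
 [[-0.161  0.987  0.   ]
 [ 0.987  0.161 -0.   ]
 [-0.     0.    -1.   ]]
[[209, 261]] [[0.519, 0.294]] ((510.27362060546875, 292.6438293457031), (18.209659576416016, 3.8382952213287354), 3.8028452396392822)
((516.6998901367188, 345.1041259765625), (227.07574462890625, 112.5234375), 11.91486930847168)
```

Call:
apply_moves --plan "0 0 -0.15 0 0 0;0 0 -0.25 0 0 0;0 0 -0.4 0 0 0;0 0 -0.4 0 0 0;0.1 0.05 -0.1 0 0 -0.0036;0.2 0.1 0 0 0 -0.0036;0.34 0.18 0 0 0 0;0.34 0.18 0 0 0 0;0.34 0.18 0 0 0 0;0.34 0.18 0 0 0 0"

```text
time_s: 6.5
position: [0.5326, 0.2238, 0.157]
tcp_rot: [[-0.207, 0.978, -0.003], [0.978, 0.207, -0.0], [0.0, -0.002, -1.0]]
force: [0.4, -0.1, -1.3]
opening: 0.63
grasp_force: 29.9
```

Call:
apply_moves --plan "0.34 0.18 0 0 0 0;0.34 0.18 0 0 0 0;0.34 0.18 0 0 0 0;0.34 0.18 0 0 0 0;0.34 0.18 0 0 0 0;0.34 0.18 0 0 0 0;0.25 0.13 0 0 0 0;0.15 0.08 0 0 0 0;0 0 0 0 0 0;0 0 0 0 0 0"

```text
time_s: 7.33
position: [0.5703, 0.355, 0.1571]
tcp_rot: [[-0.207, 0.978, -0.002], [0.978, 0.207, -0.001], [-0.001, -0.003, -1.0]]
force: [-0.1, 0.2, -1.6]
opening: 0.63
grasp_force: 29.9
```

```bash
python3 - <<'E'
from h import *
goto((.5705,.356,.0845))
E
```

```text
pos [0.5703 0.355  0.1571] yaw_y 11.97 t 7.3333 total units [0.02 0.01 1.45] world->tool per 50mm
 [[-0.207  0.978 -0.002]
 [ 0.978  0.207 -0.001]
 [-0.001 -0.003 -1.   ]]
```

Call:
apply_moves --plan "0 0 0.3 0 0 0;0 0 0.3 0 0 0;0 0 0.3 0 0 0;0 0 0.2 0 0 0;0 0 0.14 0 0 0;0 0 0.08 0 0 0;0 0 0.05 0 0 0;0 0 0.05 0 0 0;0 0 0.03 0 0 0;0 0 0 0 0 0"

```text
time_s: 8.17
position: [0.5715, 0.3549, 0.0863]
tcp_rot: [[-0.206, 0.979, 0.0], [0.979, 0.206, 0.0], [0.0, 0.0, -1.0]]
force: [0.2, 0.3, -2.3]
opening: 0.63
grasp_force: 29.9
```

```bash
python3 - <<'E'
from h import *
goto((.5705,.356,.083));s=bot.read_state();print(s["force"])
E
```

```text
pos [0.5715 0.3549 0.0863] yaw_y 11.88 t 8.1667 total units [ 0.03 -0.01  0.07] world->tool per 50mm
 [[-0.206  0.979  0.   ]
 [ 0.979  0.206  0.   ]
 [ 0.     0.    -1.   ]]
[ 0.17228796  0.34373777 -2.3384934 ]
```

Call:
apply_moves --plan "0 0 0.02 0 0 0;0 0 0.02 0 0 0;0 0 0.015 0 0 0;0 0 0.01 0 0 0;0 0 0 0 0 0;0 0 0 0 0 0"

```text
time_s: 8.67
position: [0.5714, 0.3549, 0.0829]
tcp_rot: [[-0.206, 0.979, 0.0], [0.979, 0.206, 0.0], [0.0, 0.0, -1.0]]
force: [-0.4, 0.3, -1.1]
opening: 0.631
grasp_force: 29.9
```

Call:
apply_moves --plan "0 0 0 0 0 0;0 0 0 0 0 0;0 0 0 0 0 0;0 0 0 0 0 0;0 0 0 0 0 0;0 0 -0.2 0 0 0;0 0 -0.4 0 0 0;0 0 -0.5 0 0 0;0 0 -0.5 0 0 0;0 0 -0.5 0 0 0" --gripper 1

```text
time_s: 9.5
position: [0.5713, 0.3548, 0.1896]
tcp_rot: [[-0.206, 0.979, 0.0], [0.979, 0.206, 0.0], [0.0, 0.0, -1.0]]
force: [-0.4, -0.3, 0.1]
opening: 1.003
grasp_force: 0.0
```

```bash
python3 - <<'E'
from h import *
goto((.525,.025,.25))
E
```

```text
pos [0.5713 0.3548 0.1896] yaw_y 11.87 t 9.5 total units [-6.26 -2.26 -1.21] world->tool per 50mm
 [[-0.206  0.979  0.   ]
 [ 0.979  0.206  0.   ]
 [ 0.     0.    -1.   ]]
```

Call:
apply_moves --plan "0 0 -0.4 0 0 0;-0.3 -0.1 -0.4 0 0 0;-0.54 -0.196 0 0 0 0;-0.54 -0.196 0 0 0 0;-0.54 -0.196 0 0 0 0;-0.54 -0.196 0 0 0 0;-0.54 -0.196 0 0 0 0;-0.54 -0.196 0 0 0 0;-0.54 -0.196 0 0 0 0;-0.54 -0.196 0 0 0 0"

```text
time_s: 10.33
position: [0.537, 0.1104, 0.2288]
tcp_rot: [[-0.206, 0.979, 0.001], [0.979, 0.206, -0.0], [-0.0, 0.001, -1.0]]
force: [-0.3, -0.3, 0.2]
opening: 1.001
grasp_force: 0.0
```

Call:
apply_moves --plan "-0.54 -0.196 0 0 0 0;-0.54 -0.196 0 0 0 0;-0.54 -0.196 0 0 0 0;0 0 0 0 0 0.0074;0 0 0 0 0 0;0 0 0 0 0 0;0 0 0 0 0 0"

```text
time_s: 10.92
position: [0.5253, 0.0268, 0.2283]
tcp_rot: [[-0.162, 0.987, 0.001], [0.987, 0.162, 0.0], [0.0, 0.001, -1.0]]
force: [0.1, 0.0, 0.0]
opening: 0.999
grasp_force: 0.0
```

```bash
python3 - <<'E'
from h import *
s=bot.read_state(); im=capture("wrist"); save(im,"w3.png"); np.save("w3.npy",np.r_[s["position"],s["tcp_rot"].ravel()])
save(cv2.resize(im[:290],(800,453),interpolation=cv2.INTER_CUBIC),"w3b.png")
goto((.525,.025,.094))
E
```

```text
pos [0.5252 0.0271 0.2281] yaw_y 9.32 t 10.9667 total units [-0.04 -0.01  2.68] world->tool per 50mm
 [[-0.162  0.987  0.001]
 [ 0.987  0.162  0.   ]
 [ 0.     0.001 -1.   ]]
```

View pics/w3b.png

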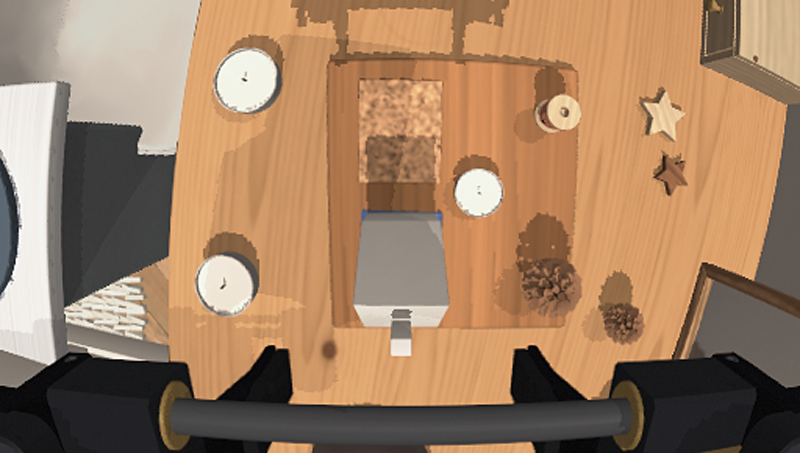

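The cork coaster is clear, with corners at (359,79), (442,81), (441,184) and (358,182). The broad ridge runs from (354,306) to (449,307), and the tealight is at (479,192).

```bash
python3 - <<'E'
from h import *
s=st("w3.npy");s1=st("w1.npy");w=lambda x,y:((x+.5)*.64-.5,(y+.5)*.64-.5);k=600/140
c=lambda x,y:(200+(x+.5)/k-.5,120+(y+.5)/k-.5)
A=tri([("wrist",np.array(w(354,306)),s),("wrist",np.array(c(208,540)),s1)])
B=tri([("wrist",np.array(w(449,307)),s),("wrist",np.array(c(412,522)),s1)]);print((A+B)/2)
Q=onz("wrist",[w(359,79),w(442,81),w(441,184),w(358,182)],.015,s)[:,:2]
print(Q.round(4),Q.mean(0));d=Q[1]+Q[2]-Q[0]-Q[3];e=Q[0]+Q[1]-Q[2]-Q[3];print(np.degrees(np.arctan2(d[1],d[0])),np.degrees(np.arctan2(-e[0],e[1])),np.hypot(*d)/2,np.hypot(*e)/2)
im=load("w3.png")
hsv=cv2.cvtColor(im,cv2.COLOR_RGB2HSV);m=((hsv[...,1]<70)&(hsv[...,2]>150)).astype(np.uint8);m[:,:288]=0;m[:,325:]=0;m[:105]=0;m[145:]=0
y,x=np.nonzero(m);print("tea px",x.mean(),y.mean(),len(x),onz("wrist",(x.mean(),y.mean()),.027,s))
E
```

```text
[0.4985 0.0226 0.1393] [[0.1, 0.0], [0.1, 0.0]]
[0.5517 0.0298 0.1366] [[0.5, 0.0], [0.4, 0.0]]
[0.52510741 0.02619958 0.13794883]
[[0.4681 0.1681]
 [0.5332 0.1771]
 [0.5464 0.0941]
 [0.4805 0.085 ]] [0.50705152 0.13106066]
7.842882884514533 8.743337027876036 0.06614113264662938 0.08403380138691413
tea px 305.9598393574297 122.86479250334672 747 [[0.57535705 0.09336521 0.027     ]]
```

Call:
apply_moves --plan "0 0 0.4 0 0 0;0 0 0.4 0 0 0;0 0 0.4 0 0 0;0 0 0.4 0 0 0;0 0 0.4 0 0 0;0 0 0.4 0 0 0;0 0 0.28 0 0 0;0 0 0 0 0 0;0 0 0 0 0 0"

```text
time_s: 11.72
position: [0.5248, 0.0272, 0.0933]
tcp_rot: [[-0.162, 0.987, -0.002], [0.987, 0.162, 0.0], [0.001, -0.002, -1.0]]
force: [-0.0, -0.5, 0.6]
opening: 0.997
grasp_force: 0.0
```

Call:
apply_moves --plan "0 0 0 0 0 0;0 0 0 0 0 0;0 0 0 0 0 0;0 0 0 0 0 0;0 0 0 0 0 0;0 0 0 0 0 0;0 0 0 0 0 0" --gripper -1

```text
time_s: 12.3
position: [0.5253, 0.0262, 0.0942]
tcp_rot: [[-0.16, 0.987, 0.001], [0.987, 0.16, -0.0], [-0.0, 0.001, -1.0]]
force: [-0.5, 0.7, 2.6]
opening: 0.63
grasp_force: 30.0
```

```bash
python3 - <<'E'
from h import *
goto((.463,.334,.154))
E
```

```text
pos [0.5253 0.0262 0.0942] yaw_y 9.21 t 12.3 total units [ 6.28 -0.25 -1.2 ] world->tool per 50mm
 [[-0.16   0.987  0.001]
 [ 0.987  0.16  -0.   ]
 [-0.     0.001 -1.   ]]
```

Call:
apply_moves --plan "0 0 -0.15 0 0 0;0 0 -0.25 0 0 0;0 0 -0.4 0 0 0;0 0 -0.4 0 0 0;0.15 -0.01 0 0 0 0;0.3 -0.01 0 0 0 0;0.5 -0.02 0 0 0 0;0.5 -0.02 0 0 0 0;0.5 -0.02 0 0 0 0;0.5 -0.02 0 0 0 0"

```text
time_s: 13.13
position: [0.4993, 0.1477, 0.153]
tcp_rot: [[-0.159, 0.987, -0.002], [0.987, 0.159, 0.0], [0.0, -0.002, -1.0]]
force: [0.9, 0.2, -1.6]
opening: 0.631
grasp_force: 30.0
```

Call:
apply_moves --plan "0.5 -0.02 0 0 0 0;0.5 -0.02 0 0 0 0;0.5 -0.02 0 0 0 0;0.5 -0.02 0 0 0 0;0.5 -0.02 0 0 0 0;0.5 -0.02 0 0 0 0;0.5 -0.02 0 0 0 0;0.23 -0.01 0 0 0 -0.0037;0.1 0 0 0 0 -0.0037;0 0 0 0 0 0"

```text
time_s: 13.97
position: [0.4616, 0.3348, 0.1532]
tcp_rot: [[-0.209, 0.978, -0.001], [0.978, 0.209, -0.001], [-0.0, -0.001, -1.0]]
force: [-0.2, -0.6, -1.9]
opening: 0.626
grasp_force: 30.0
```

Call:
apply_moves --plan "0 0 0 0 0 0;0 0 0.3 0 0 0;0 0 0.3 0 0 0;0 0 0.3 0 0 0;0 0 0.2 0 0 0;0 0 0.14 0 0 0;0 0 0.05 0 0 0;0 0 0.03 0 0 0;0 0 0 0 0 0"

```text
time_s: 14.72
position: [0.4628, 0.3341, 0.0879]
tcp_rot: [[-0.205, 0.979, 0.0], [0.979, 0.205, 0.0], [0.0, 0.0, -1.0]]
force: [-0.5, 0.6, -1.5]
opening: 0.628
grasp_force: 30.0
```

```bash
python3 - <<'E'
from h import *
goto((.463,.334,.083))
E
```

```text
pos [0.4628 0.3341 0.0879] yaw_y 11.85 t 14.7167 total units [-0.   0.   0.1] world->tool per 50mm
 [[-0.205  0.979  0.   ]
 [ 0.979  0.205  0.   ]
 [ 0.     0.    -1.   ]]
```

Call:
apply_moves --plan "0 0 0.03 0 0 0;0 0 0.03 0 0 0;0 0 0.02 0 0 0;0 0 0.015 0 0 0;0 0 0 0 0 0;0 0 0 0 0 0"

```text
time_s: 15.22
position: [0.4625, 0.3344, 0.0833]
tcp_rot: [[-0.206, 0.979, 0.0], [0.979, 0.206, 0.0], [0.0, 0.0, -1.0]]
force: [-0.4, 0.2, -0.1]
opening: 0.63
grasp_force: 30.0
```

Call:
apply_moves --plan "0 0 0 0 0 0;0 0 0 0 0 0;0 0 0 0 0 0;0 0 0 0 0 0;0 0 0 0 0 0;0 0 -0.2 0 0 0;0 0 -0.4 0 0 0;0 0 -0.5 0 0 0;0 0 -0.5 0 0 0;0 0 -0.5 0 0 0" --gripper 1

```text
time_s: 16.05
position: [0.4622, 0.3341, 0.1897]
tcp_rot: [[-0.206, 0.979, -0.0], [0.979, 0.206, -0.0], [-0.0, -0.0, -1.0]]
force: [0.3, 0.1, 0.1]
opening: 1.0
grasp_force: 0.0
```

```bash
python3 - <<'E'
from h import *
im=capture("scene");save(im,"s2.png");a=capture("side");save(np.hstack([im[60:340,100:400],a[60:340,150:350]]),"s2v.png")
goto((.5754,.0932,.22))
E
```

```text
pos [0.4653 0.3357 0.1932] yaw_y 11.88 t 16.15 total units [-5.2   1.16 -0.54] world->tool per 50mm
 [[-0.206  0.979  0.009]
 [ 0.979  0.206  0.004]
 [ 0.002  0.01  -1.   ]]
```

View pics/s2v.png

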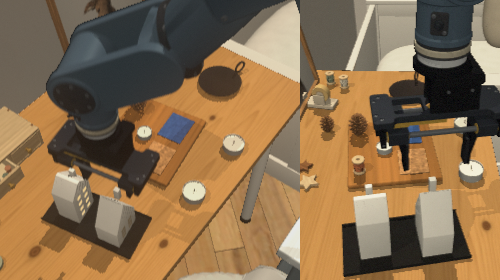

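Both houses stand upright on the tray: narrow at (72,190), broad at (115,220) in the left half. Now to the tealight.

Call:
apply_moves --plan "-0.2 0.05 -0.5 0 0 0;-0.5 0.11 0 0 0 0;-0.5 0.11 0 0 0 0;-0.5 0.11 0 0 0 0;-0.5 0.11 0 0 0 0;-0.5 0.11 0 0 0 0;-0.5 0.11 0 0 0 0;-0.5 0.11 0 0 0 0;-0.5 0.11 0 0 0 0;-0.5 0.11 0 0 0 0" --gripper 0.4

```text
time_s: 16.98
position: [0.5615, 0.1137, 0.2127]
tcp_rot: [[-0.206, 0.979, -0.001], [0.979, 0.206, -0.0], [0.0, -0.001, -1.0]]
force: [-0.3, 0.2, -0.5]
opening: 0.701
grasp_force: 0.0
```

Call:
apply_moves --plan "-0.4 0.09 0 0 0 0;0 0 0 0 0 0;0 0 0 0 0 0;0 0 0 0 0 0"

```text
time_s: 17.32
position: [0.5693, 0.0967, 0.2126]
tcp_rot: [[-0.206, 0.979, -0.002], [0.979, 0.206, 0.001], [0.001, -0.002, -1.0]]
force: [-0.1, -0.6, -0.5]
opening: 0.698
grasp_force: 0.0
```

```bash
python3 - <<'E'
from h import *
s=bot.read_state(); im=capture("wrist"); save(im,"w4.png"); np.save("w4.npy",np.r_[s["position"],s["tcp_rot"].ravel()])
save(cv2.resize(im[:290],(800,453),interpolation=cv2.INTER_CUBIC),"w4b.png")
goto((.5754,.0933,.0145))
E
```

```text
pos [0.5692 0.0971 0.2127] yaw_y 11.91 t 17.3667 total units [-0.1   0.11  3.96] world->tool per 50mm
 [[-0.206  0.978 -0.001]
 [ 0.978  0.206  0.   ]
 [ 0.001 -0.001 -1.   ]]
```

View pics/w4b.png

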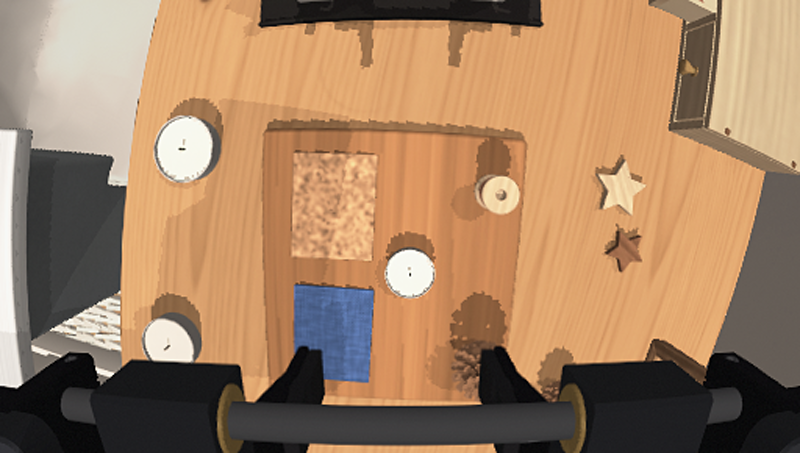

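The tealight is at (410,272) between the fingers, and the cork coaster is at (335,206). The blue one has corners at (295,284), (374,290), (369,383) and the fourth behind the finger.

```bash
python3 - <<'E'
from h import *
s=st("w4.npy");im=load("w4.png");hsv=cv2.cvtColor(im,cv2.COLOR_RGB2HSV)
m=((hsv[...,1]<70)&(hsv[...,2]>150)).astype(np.uint8);m[:,:240]=0;m[:,285:]=0;m[:150]=0;m[200:]=0
y,x=np.nonzero(m);P=onz("wrist",np.c_[x,y],.027,s);(cx,cy),r=cv2.minEnclosingCircle((P[:,:2]*1000).astype(np.float32));print("tea",cx,cy,r,P.mean(0))
w=lambda x,y:((x+.5)*.64-.5,(y+.5)*.64-.5)
Q=onz("wrist",[w(293,152),w(378,152),w(375,261),w(292,258)],.015,s)[:,:2];print("cork",Q.round(4).tolist(),Q.mean(0))
b=((hsv[...,0]>100)&(hsv[...,0]<130)&(hsv[...,1]>100)).astype(np.uint8);b[:170]=0;b[250:]=0;b[:,:180]=0;b[:,250:]=0
c=max(cv2.findContours(b,cv2.RETR_EXTERNAL,cv2.CHAIN_APPROX_NONE)[0],key=cv2.contourArea)
R2=cv2.minAreaRect((onz("wrist",c[:,0],.015,s)[:,:2]*1000).astype(np.float32));print("blue",R2)
goto((.5754,.0933,.0145))
E
```

```text
tea 575.7982788085938 93.46971130371094 19.31609344482422 [0.57567761 0.09393737 0.027     ]
cork [[0.4681, 0.1679], [0.5332, 0.1796], [0.5478, 0.0953], [0.4816, 0.0844]] [0.50766052 0.13179124]
blue ((522.05908203125, 26.156497955322266), (68.98722076416016, 83.07804107666016), 7.20111083984375)
pos [0.5692 0.0971 0.2127] yaw_y 11.91 t 17.3667 total units [-0.1   0.11  3.96] world->tool per 50mm
 [[-0.206  0.978 -0.001]
 [ 0.978  0.206  0.   ]
 [ 0.001 -0.001 -1.   ]]
```

Call:
apply_moves --plan "-0.1 0.11 0.2 0 0 0;0 0 0.5 0 0 0;0 0 0.5 0 0 0;0 0 0.5 0 0 0;0 0 0.5 0 0 0;0 0 0.5 0 0 0;0 0 0.5 0 0 0;0 0 0.4 0 0 0;0 0 0.2 0 0 0;0 0 0 0 0 0"

```text
time_s: 18.2
position: [0.5746, 0.0932, 0.0203]
tcp_rot: [[-0.207, 0.978, -0.005], [0.978, 0.207, 0.0], [0.001, -0.005, -1.0]]
force: [0.0, -0.1, 0.0]
opening: 0.701
grasp_force: 0.0
```

```bash
python3 - <<'E'
from h import *
goto((.5756,.0935,.0145))
E
```

```text
pos [0.5746 0.0932 0.0203] yaw_y 11.93 t 18.2 total units [0.   0.02 0.12] world->tool per 50mm
 [[-0.207  0.978 -0.005]
 [ 0.978  0.207  0.   ]
 [ 0.001 -0.005 -1.   ]]
```

Call:
apply_moves --plan "0 0 0.06 0 0 0;0 0 0.04 0 0 0;0 0 0 0 0 0;0 0 0 0 0 0"

```text
time_s: 18.53
position: [0.5774, 0.0926, 0.0191]
tcp_rot: [[-0.206, 0.979, 0.002], [0.979, 0.206, -0.0], [-0.001, 0.002, -1.0]]
force: [-0.1, 0.4, 0.7]
opening: 0.7
grasp_force: 0.0
```

Call:
apply_moves --plan "0 0 0 0 0 0;0 0 0 0 0 0;0 0 0 0 0 0;0 0 0 0 0 0;0 0 0 0 0 0;0 0 0 0 0 0;0 0 0 0 0 0" --gripper -1

```text
time_s: 19.12
position: [0.5767, 0.0925, 0.0183]
tcp_rot: [[-0.206, 0.979, 0.0], [0.979, 0.206, -0.0], [-0.0, 0.0, -1.0]]
force: [-0.3, 0.4, 2.2]
opening: 0.43
grasp_force: 30.0
```

Call:
apply_moves --plan "0 0 -0.1 0 0 0;0 0 -0.3 0 0 0;0 0 -0.5 0 0 0;0 0 -0.5 0 0 0;0 0 -0.5 0 0 0;-0.2 -0.08 -0.5 0 0 0;-0.4 -0.16 -0.4 0 0 0;-0.5 -0.2 -0.3 0 0 0;-0.5 -0.2 -0.2 0 0 0;-0.5 -0.2 -0.1 0 0 0"

```text
time_s: 19.95
position: [0.5575, -0.0198, 0.1901]
tcp_rot: [[-0.207, 0.978, 0.003], [0.978, 0.207, -0.001], [-0.001, 0.003, -1.0]]
force: [0.1, 0.0, 0.2]
opening: 0.433
grasp_force: 30.0
```

Call:
apply_moves --plan "-0.5 -0.2 0 0 0 0;-0.5 -0.2 0 0 0 0;-0.5 -0.2 0 0 0 0;-0.5 -0.2 0 0 0 0;-0.5 -0.2 0 0 0 0;-0.4 -0.16 0 0 0 0;-0.23 -0.1 0 0 0 0;0 0 0 0 0 0;0 0 0 0 0 0;0 0 0 0 0 0"

```text
time_s: 20.78
position: [0.5274, -0.1837, 0.188]
tcp_rot: [[-0.206, 0.978, -0.001], [0.978, 0.206, 0.001], [0.001, -0.0, -1.0]]
force: [0.1, 0.3, -0.2]
opening: 0.43
grasp_force: 30.0
```

```bash
python3 - <<'E'
from h import *
s=bot.read_state(); im=capture("wrist"); save(im,"w5.png"); np.save("w5.npy",np.r_[s["position"],s["tcp_rot"].ravel()])
save(cv2.resize(im,(800,600),interpolation=cv2.INTER_CUBIC),"w5b.png")
goto((.5275,-.197,.012));print(s["opening"],s["grasp_force"])
E
```

```text
pos [ 0.5275 -0.1834  0.188 ] yaw_y 11.95 t 20.8333 total units [-0.27 -0.06  3.52] world->tool per 50mm
 [[-0.207  0.978 -0.001]
 [ 0.978  0.207  0.001]
 [ 0.001 -0.    -1.   ]]
0.4300303707276734 30.000046491622925
```

View pics/w5b.png

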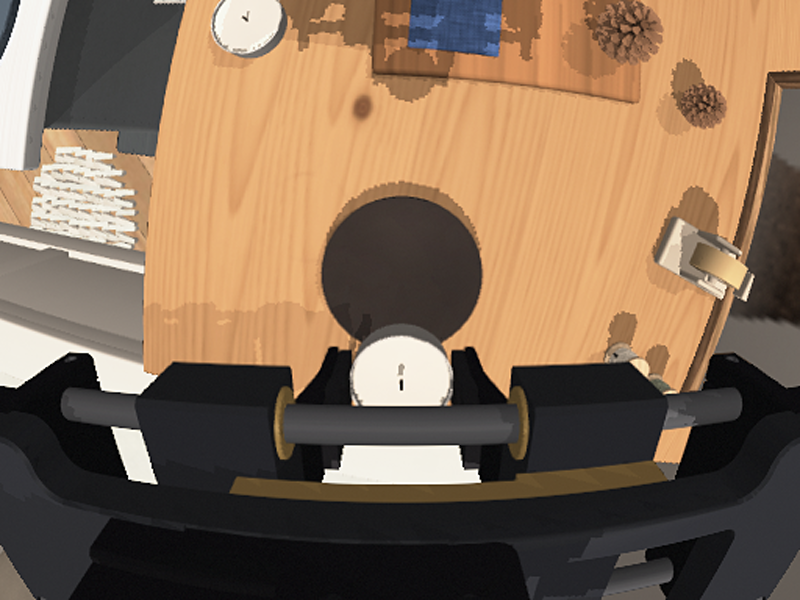

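The plate's disc is at centre ~(402,270), with its left edge at 322, right edge at 482 and top at 196. The tealight is held level at (402,368). Next I fit a circle to the plate edge.

```bash
python3 - <<'E'
from h import *
s=st("w5.npy");im=load("w5.png");m=((im.max(2)<75)*255).astype(np.uint8);m[212:]=0;m[:115]=0;m[:,:195]=0;m[:,320:]=0
c=max(cv2.findContours(m,cv2.RETR_EXTERNAL,cv2.CHAIN_APPROX_NONE)[0],key=cv2.contourArea)[:,0]
c=c[(c[:,1]<208)];P=onz("wrist",c,.003,s)[:,:2]
def fit(P):
    q=np.linalg.lstsq(np.c_[2*P,np.ones(len(P))],(P**2).sum(1),rcond=None)[0];return q[:2],np.sqrt(q[2]+q[:2]@q[:2])
for _ in range(3):
    ce,r=fit(P);e=np.abs(np.hypot(*(P-ce).T)-r);P=P[e<max(.0015,np.median(e)*2)]
print("plate",ce,r,len(P),e.max())
h=((im.min(2)>150)*255).astype(np.uint8);h[:212]=0;h[258:]=0;h[:,:215]=0;h[:,300:]=0
c=max(cv2.findContours(h,cv2.RETR_EXTERNAL,cv2.CHAIN_APPROX_NONE)[0],key=cv2.contourArea)[:,0];c=c[c[:,1]<250]
q=onz("wrist",c,s["position"][2]+.009,s)[:,:2];print("tea",fit(q),s["position"])
goto((ce[0],ce[1],.010))
E
```

```text
plate [ 0.5284533  -0.19009667] 0.06119609384315277 167 0.0008175302391840306
tea (array([ 0.52642087, -0.18148012]), np.float64(0.018075135239451638)) [ 0.52744025 -0.18365599  0.18795248]
pos [ 0.5275 -0.1834  0.188 ] yaw_y 11.95 t 20.8333 total units [-0.14 -0.01  3.56] world->tool per 50mm
 [[-0.207  0.978 -0.001]
 [ 0.978  0.207  0.001]
 [ 0.001 -0.    -1.   ]]
```

Call:
apply_moves --plan "-0.16 0 0.3 0 0 0;0 0 0.5 0 0 0;0 0 0.5 0 0 0;0 0 0.5 0 0 0;0 0 0.5 0 0 0;0 0 0.4 0 0 0;0 0 0.3 0 0 0;0 0 0.2 0 0 0;0 0 0 0 0 0;0 0 0 0 0 0"

```text
time_s: 21.67
position: [0.5294, -0.1919, 0.0279]
tcp_rot: [[-0.207, 0.978, -0.001], [0.978, 0.207, 0.0], [0.001, -0.0, -1.0]]
force: [0.3, 0.7, 0.3]
opening: 0.435
grasp_force: 30.0
```

```bash
python3 - <<'E'
from h import *
goto((.5286,-.191,.0095));print(bot.read_state()["force"])
E
```

```text
pos [ 0.5294 -0.1919  0.0279] yaw_y 11.94 t 21.6667 total units [ 0.02 -0.01  0.37] world->tool per 50mm
 [[-0.207  0.978 -0.001]
 [ 0.978  0.207  0.   ]
 [ 0.001 -0.    -1.   ]]
[0.34905068 0.70284364 0.34753504]
```

Call:
apply_moves --plan "0.02 -0.01 0.12 0 0 0;0 0 0.1 0 0 0;0 0 0.06 0 0 0;0 0 0.04 0 0 0;0 0 0.02 0 0 0;0 0 0 0 0 0;0 0 0 0 0 0"

```text
time_s: 22.25
position: [0.5287, -0.192, 0.0111]
tcp_rot: [[-0.206, 0.979, 0.0], [0.979, 0.206, -0.0], [-0.0, 0.0, -1.0]]
force: [0.2, -0.6, -0.2]
opening: 0.431
grasp_force: 30.0
```

```bash
python3 - <<'E'
from h import *
goto((.5286,-.191,.0095));print(bot.read_state()["force"])
E
```

```text
pos [ 0.5287 -0.192   0.0111] yaw_y 11.87 t 22.25 total units [0.02 0.   0.03] world->tool per 50mm
 [[-0.206  0.979  0.   ]
 [ 0.979  0.206 -0.   ]
 [-0.     0.    -1.   ]]
[ 0.23640451 -0.55719782 -0.20811018]
```

Call:
apply_moves --plan "0 0 0.02 0 0 0;0 0 0.02 0 0 0;0 0 0 0 0 0;0 0 0 0 0 0"

```text
time_s: 22.58
position: [0.5288, -0.192, 0.0095]
tcp_rot: [[-0.206, 0.979, 0.001], [0.979, 0.206, -0.0], [-0.0, 0.0, -1.0]]
force: [0.1, -0.2, 4.1]
opening: 0.432
grasp_force: 30.0
```

Call:
apply_moves --plan "0 0 0 0 0 0;0 0 0 0 0 0;0 0 0 0 0 0;0 0 0 0 0 0;0 0 -0.1 0 0 0;0 0 -0.3 0 0 0;0 0 -0.5 0 0 0;0 0 -0.5 0 0 0;0 0 -0.5 0 0 0;0 0 -0.5 0 0 0" --gripper 0.3

```text
time_s: 23.42
position: [0.5283, -0.1917, 0.1303]
tcp_rot: [[-0.206, 0.979, -0.0], [0.979, 0.206, 0.0], [0.0, -0.0, -1.0]]
force: [-0.1, 0.1, -0.2]
opening: 0.649
grasp_force: 0.0
```

Call:
apply_moves --plan "0 0 -0.5 0 0 0;0 0 -0.5 0 0 0;0 0 -0.5 0 0 0;0 0 -0.3 0 0 0;0 0 0 0 0 0;0 0 0 0 0 0;0 0 0 0 0 0" --gripper 1

```text
time_s: 24.0
position: [0.5277, -0.1914, 0.218]
tcp_rot: [[-0.206, 0.979, -0.002], [0.979, 0.206, 0.001], [0.002, -0.002, -1.0]]
force: [0.2, 1.0, -0.1]
opening: 0.985
grasp_force: 0.0
```

```bash
python3 - <<'E'
from h import *
s=bot.read_state(); im=capture("wrist"); save(im,"w6.png"); np.save("w6.npy",np.r_[s["position"],s["tcp_rot"].ravel()])
h=((im.min(2)>150)*255).astype(np.uint8);h[:115]=0;h[230:]=0;h[:,:200]=0;h[:,310:]=0
c=max(cv2.findContours(h,cv2.RETR_EXTERNAL,cv2.CHAIN_APPROX_NONE)[0],key=cv2.contourArea)
print(cv2.boundingRect(c),cv2.minEnclosingCircle((onz("wrist",c[:,0],.018,s)[:,:2]*1000).astype(np.float32)))
m=((im.max(2)<75)*255).astype(np.uint8);m[:115]=0;m[225:]=0;m[:,:195]=0;m[:,320:]=0
c=max(cv2.findContours(m,cv2.RETR_EXTERNAL,cv2.CHAIN_APPROX_NONE)[0],key=cv2.contourArea)
print(cv2.boundingRect(c),cv2.minEnclosingCircle((onz("wrist",c[:,0],.003,s)[:,:2]*1000).astype(np.float32)))
save(im[100:260,150:360],"w6b.png")
goto((.5714,.3549,.225))
E
```

```text
(243, 154, 30, 29) ((528.2017822265625, -191.43572998046875), 19.20659637451172)
(211, 118, 95, 107) ((524.424560546875, -204.7386474609375), 76.9951400756836)
pos [ 0.5275 -0.1913  0.2176] yaw_y 11.87 t 24.05 total units [10.51  3.11 -0.13] world->tool per 50mm
 [[-0.206  0.979 -0.003]
 [ 0.979  0.206  0.002]
 [ 0.002 -0.002 -1.   ]]
```

View pics/w6b.png

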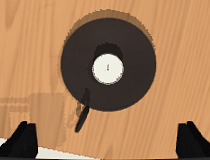

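The tealight stands at (.5282,-.1914), about 1.3 mm from the fitted plate centre. Now back toward the tray, stopping with the camera right over the houses.

Call:
apply_moves --plan "0.2 0.07 0 0 0 0;0.4 0.14 0 0 0 0;0.6 0.2 0 0 0 0;0.6 0.2 0 0 0 0;0.6 0.2 0 0 0 0;0.6 0.2 0 0 0 0;0.6 0.2 0 0 0 0;0.6 0.2 0 0 0 0;0.6 0.2 0 0 0 0;0.6 0.2 0 0 0 0" --gripper 1

```text
time_s: 24.88
position: [0.5605, 0.0933, 0.2177]
tcp_rot: [[-0.206, 0.979, -0.003], [0.979, 0.206, 0.0], [0.001, -0.003, -1.0]]
force: [1.8, 0.1, -0.3]
opening: 1.002
grasp_force: 0.0
```

Call:
apply_moves --plan "0.6 0.2 0 0 0 0;0.6 0.2 0 0 0 0;0.6 0.2 0 0 0 0;0.6 0.2 0 0 0 0;0.6 0.2 0 0 0 0;0.4 0.2 0 0 0 0;0.15 0.1 0 0 0 0;0 0 0 0 0 0;0 0 0 0 0 0;0 0 0 0 0 0"

```text
time_s: 25.72
position: [0.5881, 0.2766, 0.2183]
tcp_rot: [[-0.205, 0.979, -0.002], [0.979, 0.205, -0.001], [-0.001, -0.002, -1.0]]
force: [0.8, -0.2, 1.1]
opening: 1.001
grasp_force: 0.0
```

```bash
python3 - <<'E'
from h import *
s=bot.read_state(); im=capture("wrist"); save(im,"w7.png"); np.save("w7.npy",np.r_[s["position"],s["tcp_rot"].ravel()])
a=im[0:230,100:400];save(cv2.resize(a,(783,600),interpolation=cv2.INTER_CUBIC),"w7b.png")
goto((.5714,.3549,.083))
E
```

```text
pos [0.5883 0.2764 0.2186] yaw_y 11.78 t 25.7667 total units [ 1.61 -0.01  2.71] world->tool per 50mm
 [[-0.204  0.979 -0.001]
 [ 0.979  0.204 -0.001]
 [-0.001 -0.002 -1.   ]]
```

View pics/w7b.png

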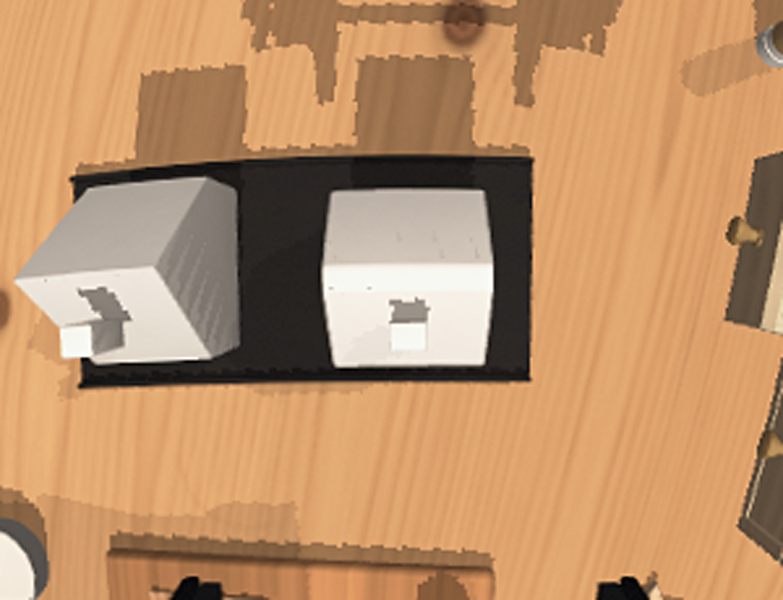

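Narrow: ridge from (322,265) to (493,263), eaves at y≈190 and y≈367. Broad: ridge from (15,280) to (157,266), -y eave from (92,363) to (213,358), +y eave from (90,187) to (208,177).

```bash
python3 - <<'E'
from h import *
s=st("w7.npy");c=lambda x,y:(100+(x+.5)/2.61-.5,(y+.5)/2.6087-.5)
def T(n,ps,z,tcp):
    P=onz("wrist",[c(*p) for p in ps],z,s)[:,:2]; m=(P-tcp)@s["tcp_rot"][:2,:2]  # tool x,y offsets from grip tcp
    print(n,z,(m*1000).round(1).tolist())
N=np.array((.5714,.3549));B=np.array((.4625,.3343))
for z in(.127,.132):T("N ridge",[(322,265),(493,263)],z,N)
for z in(.098,.104):T("N eaves",[(329,190),(486,190),(332,367),(487,365)],z,N)
for z in(.123,.128):T("B ridge",[(15,280),(157,266)],z,B)
for z in(.09,.10):T("B eaves",[(90,187),(208,177),(92,363),(213,358)],z,B)
T("tray rim",[(72,178),(533,157),(532,381),(80,387)],.009,N)
# chimney, coaster references
E
```

```text
N ridge 0.127 [[2.4, -28.5], [3.0, 26.6]]
N ridge 0.132 [[2.4, -27.9], [3.0, 26.0]]
N eaves 0.098 [[30.1, -29.1], [30.0, 26.9], [-34.7, -28.7], [-34.0, 28.0]]
N eaves 0.104 [[29.4, -28.4], [29.4, 26.4], [-34.0, -28.1], [-33.3, 27.4]]
B ridge 0.123 [[1.8, -30.2], [2.4, 25.3]]
B ridge 0.128 [[1.7, -27.5], [2.3, 26.9]]
B eaves 0.09 [[36.4, -13.2], [36.0, 35.1], [-33.5, -15.2], [-33.5, 35.4]]
B eaves 0.1 [[35.1, -8.9], [34.7, 37.8], [-32.4, -10.9], [-32.4, 38.0]]
tray rim 0.009 [[55.1, -168.7], [56.4, 57.8], [-52.3, 58.9], [-52.2, -169.1]]
```

```bash
cat >> h.py <<'E'
def refine(im,quad,z,s,chan,band=4,frac=(.1,.9)):
    """fit the four sides of a quad (px) at steepest step of chan, cast to plane z; returns centre, yaw, sizes"""
    g=cv2.GaussianBlur(chan.astype(np.float32),(0,0),1);q=np.array(quad,float);L=[]
    for i in range(4):
        a,b=q[i],q[(i+1)%4];d=(b-a)/np.linalg.norm(b-a);n=np.array([-d[1],d[0]]);t=np.linspace(*frac,40)[:,None,None];o=np.arange(-band,band+.01,.25)
        P=(a+t*(b-a))+o[None,:,None]*n
        v=cv2.remap(g,P[...,0].astype(np.float32),P[...,1].astype(np.float32),cv2.INTER_LINEAR)
        j=np.abs(np.gradient(v,axis=1))[:,2:-2].argmax(1)+2
        W=onz("wrist",P[np.arange(40),j],z,s)[:,:2].astype(np.float32)
        L.append(cv2.fitLine(W,cv2.DIST_HUBER,0,.001,.001).ravel())
    X=[]
    for i in range(4):
        l,m=L[i-1],L[i];k=np.linalg.solve(np.c_[l[:2],-m[:2]],m[2:]-l[2:]);X.append(l[2:]+k[0]*l[:2])
    X=np.array(X);d=X[1]+X[2]-X[0]-X[3];e=X[0]+X[1]-X[2]-X[3]
    print("c",X.mean(0).round(4),"yaw",np.degrees(np.arctan2(d[1],d[0])).round(2),np.degrees(np.arctan2(-e[0],e[1])).round(2),"size",(np.hypot(*d)/2).round(4),(np.hypot(*e)/2).round(4))
E
python3 - <<'E'
from h import *
w=lambda x,y:((x+.5)*.64-.5,(y+.5)*.64-.5)
for f,q in(("w3",[(359,79),(442,81),(441,184),(358,182)]),("w4",[(293,152),(378,152),(375,261),(292,258)]),("w4",[(295,284),(374,290),(369,383),(294,376)])):
    im=load(f+".png");qq=[w(*p) for p in q]
    for n,ch in(("G",im[...,1]),("B",im[...,2])): print(f,n,end=" ");refine(im,qq,.015,st(f+".npy"),ch,frac=(.1,.9) if q[0][1]<200 else (.1,.6))
goto((.5714,.3549,.083))
E
```

```text
w3 G c [0.5064 0.1312] yaw 7.95 8.44 size 0.064 0.0829
w3 B c [0.5065 0.1311] yaw 8.16 8.52 size 0.0644 0.0832
w4 G c [0.5067 0.1315] yaw 8.52 8.25 size 0.0643 0.0829
w4 B c [0.5067 0.1315] yaw 8.26 8.17 size 0.0646 0.0831
w4 G c [0.5242 0.0271] yaw 6.34 8.08 size 0.0672 0.0853
w4 B c [0.5239 0.0259] yaw 8.03 5.73 size 0.0655 0.0832
pos [0.5883 0.2764 0.2186] yaw_y 11.78 t 25.7667 total units [ 1.61 -0.01  2.71] world->tool per 50mm
 [[-0.204  0.979 -0.001]
 [ 0.979  0.204 -0.001]
 [-0.001 -0.002 -1.   ]]
```

Call:
apply_moves --plan "0.3 0 0 0 0 0;0.4 0 0 0 0 0;0.5 0 0 0 0 0;0.4 0 0 0 0 0;0 0 0 0 0 0;0 0 0.4 0 0 0;0 0 0.4 0 0 0;0 0 0.4 0 0 0;0 0 0.4 0 0 0;0 0 0.4 0 0 0"

```text
time_s: 26.6
position: [0.5723, 0.3556, 0.1185]
tcp_rot: [[-0.205, 0.979, 0.0], [0.979, 0.205, -0.0], [-0.0, 0.0, -1.0]]
force: [0.5, 0.3, 0.3]
opening: 1.004
grasp_force: 0.0
```

Call:
apply_moves --plan "0 0 0.3 0 0 0;0 0 0.2 0 0 0;0 0 0.16 0 0 0;0 0 0 0 0 0;0 0 0 0 0 0;0 0 0 0 0 0"

```text
time_s: 27.1
position: [0.5731, 0.3566, 0.0872]
tcp_rot: [[-0.206, 0.979, 0.002], [0.979, 0.206, 0.001], [0.0, 0.002, -1.0]]
force: [-1.0, -0.3, -0.3]
opening: 1.001
grasp_force: 0.0
```

```bash
python3 - <<'E'
from h import *
goto((.5714,.3549,.083))
E
```

```text
pos [0.5731 0.3566 0.0872] yaw_y 11.86 t 27.1 total units [-0.03 -0.04  0.08] world->tool per 50mm
 [[-0.206  0.979  0.002]
 [ 0.979  0.206  0.001]
 [ 0.     0.002 -1.   ]]
```

Call:
apply_moves --plan "-0.03 -0.03 0.05 0 0 0;0 0 0.03 0 0 0;0 0 0 0 0 0;0 0 0 0 0 0"

```text
time_s: 27.43
position: [0.5711, 0.3545, 0.0823]
tcp_rot: [[-0.206, 0.979, 0.0], [0.979, 0.206, 0.0], [0.0, 0.0, -1.0]]
force: [-0.4, 0.7, -0.8]
opening: 1.0
grasp_force: 0.0
```

Call:
apply_moves --plan "0 0 0 0 0 0;0 0 0 0 0 0;0 0 0 0 0 0;0 0 0 0 0 0;0 0 0 0 0 0;0 0 0 0 0 0;0 0 0 0 0 0" --gripper -1

```text
time_s: 28.02
position: [0.5711, 0.3545, 0.0821]
tcp_rot: [[-0.206, 0.979, 0.0], [0.979, 0.206, 0.0], [0.0, 0.0, -1.0]]
force: [-0.8, -0.4, 0.4]
opening: 0.629
grasp_force: 30.0
```

```bash
python3 - <<'E'
from h import *
s=bot.read_state();tx=s["tcp_rot"][:2,0]
o=(np.array((.5719,.3527))-s["position"][:2])@tx;print("house offset tool x",o)
a=np.radians(8.4);t=np.array((.5066,.1313))-o*np.array((-np.sin(a),np.cos(a)));print(t)
goto((t[0],t[1],.154))
E
```

```text
house offset tool x -0.0019666562406514495
[0.5063127  0.13324556]
pos [0.5711 0.3545 0.0821] yaw_y 11.87 t 28.0167 total units [-4.06 -2.18 -1.44] world->tool per 50mm
 [[-0.206  0.979  0.   ]
 [ 0.979  0.206  0.   ]
 [ 0.     0.    -1.   ]]
```

Call:
apply_moves --plan "0 0 -0.15 0 0 0;0 0 -0.25 0 0 0;0 0 -0.5 0 0 0;0 0 -0.5 0 0 0;-0.15 -0.08 0 0 0 0;-0.3 -0.16 0 0 0 0;-0.45 -0.24 0 0 0 0;-0.45 -0.24 0 0 0 0;-0.45 -0.24 0 0 0 0;-0.45 -0.24 0 0 0 0"

```text
time_s: 28.85
position: [0.5345, 0.2307, 0.1522]
tcp_rot: [[-0.206, 0.979, -0.0], [0.979, 0.206, -0.0], [-0.0, -0.0, -1.0]]
force: [0.2, -0.6, -1.8]
opening: 0.63
grasp_force: 30.0
```

Call:
apply_moves --plan "-0.45 -0.24 0 0 0 0;-0.45 -0.24 0 0 0 0;-0.45 -0.24 0 0 0 0;-0.3 -0.18 0 0 0 0;-0.16 -0.08 0 0 0 0.005;0 0 0 0 0 0.0047;0 0 0 0 0 0;0 0 0 0 0 0;0 0 0 0 0 0"

```text
time_s: 29.6
position: [0.5064, 0.1339, 0.1522]
tcp_rot: [[-0.146, 0.989, 0.001], [0.989, 0.146, 0.0], [0.0, 0.001, -1.0]]
force: [-0.2, -0.3, -1.7]
opening: 0.626
grasp_force: 30.0
```

```bash
python3 - <<'E'
from h import *
goto((.5065,.1327,.094))
E
```

```text
pos [0.5064 0.1339 0.1522] yaw_y 8.42 t 29.6 total units [-0.02 -0.    1.16] world->tool per 50mm
 [[-0.146  0.989  0.001]
 [ 0.989  0.146  0.   ]
 [ 0.     0.001 -1.   ]]
```

Call:
apply_moves --plan "-0.02 0 0.3 0 0 0;0 0 0.3 0 0 0;0 0 0.2 0 0 0;0 0 0.15 0 0 0;0 0 0.08 0 0 0;0 0 0.04 0 0 0;0 0 0 0 0 0;0 0 0 0 0 0;0 0 0 0 0 0"

```text
time_s: 30.35
position: [0.5068, 0.1325, 0.0991]
tcp_rot: [[-0.146, 0.989, 0.001], [0.989, 0.146, 0.0], [-0.0, 0.001, -1.0]]
force: [0.1, 0.9, -1.8]
opening: 0.63
grasp_force: 30.0
```

```bash
python3 - <<'E'
from h import *
goto((.5065,.1327,.0935));print(bot.read_state()["force"])
E
```

```text
pos [0.5068 0.1325 0.0991] yaw_y 8.39 t 30.35 total units [ 0.   -0.01  0.11] world->tool per 50mm
 [[-0.146  0.989  0.001]
 [ 0.989  0.146  0.   ]
 [-0.     0.001 -1.   ]]
[ 0.09987397  0.93899163 -1.75629044]
```

Call:
apply_moves --plan "0 0 0.04 0 0 0;0 0 0.03 0 0 0;0 0 0.02 0 0 0;0 0 0.02 0 0 0;0 0 0.01 0 0 0;0 0 0 0 0 0;0 0 0 0 0 0"

```text
time_s: 30.93
position: [0.5063, 0.1325, 0.093]
tcp_rot: [[-0.146, 0.989, 0.0], [0.989, 0.146, -0.0], [-0.0, 0.0, -1.0]]
force: [-1.2, 0.7, 3.4]
opening: 0.626
grasp_force: 30.0
```

Call:
apply_moves --plan "0 0 0 0 0 0;0 0 0 0 0 0;0 0 0 0 0 0;0 0 0 0 0 0;0 0 0 0 0 0;0 0 -0.2 0 0 0;0 0 -0.5 0 0 0;0 0 -0.5 0 0 0;0 0 -0.5 0 0 0;0 0 -0.5 0 0 0" --gripper 1

```text
time_s: 31.77
position: [0.5061, 0.1325, 0.2043]
tcp_rot: [[-0.146, 0.989, 0.0], [0.989, 0.146, -0.0], [-0.0, 0.0, -1.0]]
force: [0.9, 0.2, 0.6]
opening: 0.999
grasp_force: 0.0
```

```bash
python3 - <<'E'
from h import *
goto((.526,.01,.25))
E
```

```text
pos [0.5061 0.1325 0.2043] yaw_y 8.38 t 31.7667 total units [-2.48  0.04 -0.91] world->tool per 50mm
 [[-0.146  0.989  0.   ]
 [ 0.989  0.146 -0.   ]
 [-0.     0.    -1.   ]]
```

Call:
apply_moves --plan "-0.3 0 -0.2 0 0 0;-0.5 0 -0.2 0 0 0;-0.5 0 0 0 0 0;-0.3 0 0 0 0 0;0 0 0 0 0 0;0 0 0 0 0 0;0 0 0 0 0 0"

```text
time_s: 32.35
position: [0.5176, 0.0539, 0.2228]
tcp_rot: [[-0.146, 0.989, -0.0], [0.989, 0.146, 0.001], [0.001, -0.0, -1.0]]
force: [-0.4, -0.5, -0.2]
opening: 0.998
grasp_force: 0.0
```

```bash
python3 - <<'E'
from h import *
s=bot.read_state(); im=capture("wrist"); save(im,"w8.png"); np.save("w8.npy",np.r_[s["position"],s["tcp_rot"].ravel()])
a=im[40:250,150:370];save(cv2.resize(a,None,fx=2.8,fy=2.8,interpolation=cv2.INTER_CUBIC),"w8b.png")
goto((.4625,.3343,.22))
E
```

```text
pos [0.5175 0.0541 0.2226] yaw_y 8.41 t 32.4 total units [ 5.7  -0.27  0.06] world->tool per 50mm
 [[-0.146  0.989 -0.   ]
 [ 0.989  0.146  0.   ]
 [ 0.001 -0.    -1.   ]]
```

View pics/w8b.png

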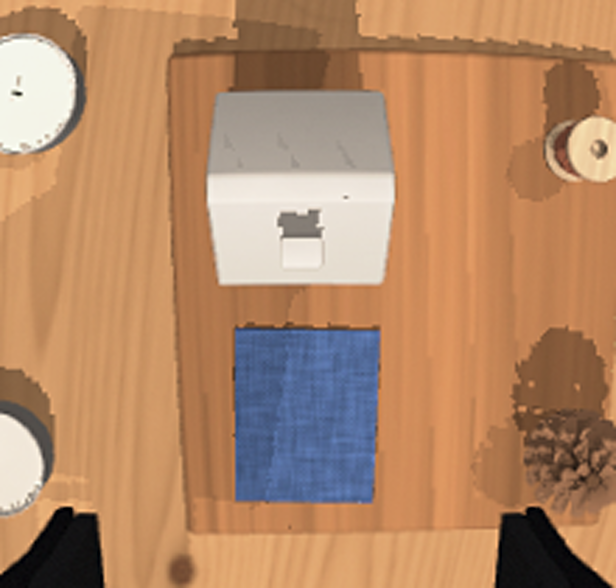

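The narrow house stands square on the cork. Its eaves span rows 91 to 284, with the ridge at row 172. The blue coaster is fully visible, with corners at (235,327), (381,329), (374,502) and (235,500).

```bash
python3 - <<'E'
from h import *
s=st("w8.npy");im=load("w8.png");c=lambda x,y:(150+(x+.5)/2.8-.5,40+(y+.5)/2.8-.5)
q=[c(*p) for p in((235,327),(381,329),(374,502),(235,500))]
for ch in(im[...,2].astype(int)-im[...,0]+200,im[...,0]): refine(im,q,.015,s,ch)
e=[c(*p) for p in((217,92),(384,91),(384,284),(219,284))]
for z in(.107,.113):
  for ch in(im[...,2],im[...,1]): print("narrow",z,end=" ");refine(im,e,z,s,ch)
P=onz("wrist",[c(207,172),c(394,172)],.142,s)[:,:2];print(P.round(4),P.mean(0))
E
```

```text
c [0.5241 0.0261] yaw 6.22 7.51 size 0.066 0.0841
c [0.5242 0.0267] yaw 6.32 7.07 size 0.0662 0.0853
narrow 0.107 c [0.5059 0.1306] yaw 9.3 9.0 size 0.059 0.0654
narrow 0.107 c [0.5059 0.1307] yaw 8.54 9.42 size 0.059 0.0641
narrow 0.113 c [0.5059 0.1306] yaw 9.3 9.0 size 0.0577 0.064
narrow 0.113 c [0.5059 0.1307] yaw 8.54 9.42 size 0.0577 0.0627
[[0.4788 0.1316]
 [0.532  0.1395]] [0.50538155 0.1355251 ]
```

Call:
apply_moves --plan "0.3 -0.01 0 0 0 0;0.5 -0.02 0 0 0 0;0.6 -0.03 0 0 0 0;0.6 -0.03 0 0 0 0;0.6 -0.03 0 0 0 0;0.6 -0.03 0 0 0 0;0.6 -0.03 0 0 0 0;0.6 -0.03 0 0 0 0;0.6 -0.03 0 0 0 0;0.4 -0.02 0 0 0 0"

```text
time_s: 33.23
position: [0.4639, 0.322, 0.2225]
tcp_rot: [[-0.149, 0.989, -0.001], [0.989, 0.149, 0.001], [0.001, -0.001, -1.0]]
force: [1.2, 0.1, 0.7]
opening: 0.997
grasp_force: 0.0
```

Call:
apply_moves --plan "0.3 -0.01 0 0 0 -0.0048;0 0 0 0 0 -0.0048;0 0 0.2 0 0 0;0 0 0.5 0 0 0;0 0 0.5 0 0 0;0 0 0.3 0 0 0;0 0 0 0 0 0;0 0 0 0 0 0"

```text
time_s: 33.9
position: [0.462, 0.3329, 0.1463]
tcp_rot: [[-0.205, 0.979, -0.003], [0.979, 0.205, -0.001], [-0.001, -0.003, -1.0]]
force: [1.1, 0.2, 0.9]
opening: 1.001
grasp_force: 0.0
```

```bash
python3 - <<'E'
from h import *
goto((.4625,.3343,.083))
E
```

```text
pos [0.462  0.3329 0.1463] yaw_y 11.82 t 33.9 total units [0.03 0.02 1.27] world->tool per 50mm
 [[-0.205  0.979 -0.003]
 [ 0.979  0.205 -0.001]
 [-0.001 -0.003 -1.   ]]
```

Call:
apply_moves --plan "0.02 0.01 0.3 0 0 0;0 0 0.3 0 0 0;0 0 0.3 0 0 0;0 0 0.2 0 0 0;0 0 0.12 0 0 0;0 0 0.03 0 0 0;0 0 0 0 0 0;0 0 0 0 0 0;0 0 0 0 0 0"

```text
time_s: 34.65
position: [0.464, 0.3347, 0.0859]
tcp_rot: [[-0.205, 0.979, 0.002], [0.979, 0.205, 0.001], [0.0, 0.002, -1.0]]
force: [-0.4, 0.3, 0.2]
opening: 1.001
grasp_force: 0.0
```

Call:
apply_moves --plan "0 0 0 0 0 0;0 0 0 0 0 0;0 0 0 0 0 0;0 0 0 0 0 0;0 0 0 0 0 0;0 0 0 0 0 0;0 0 0 0 0 0" --gripper -1

```text
time_s: 35.23
position: [0.4633, 0.3344, 0.0851]
tcp_rot: [[-0.205, 0.979, -0.0], [0.979, 0.205, 0.0], [0.0, -0.0, -1.0]]
force: [-1.2, -0.0, -0.7]
opening: 0.625
grasp_force: 29.9
```

```bash
python3 - <<'E'
from h import *
s=bot.read_state();o=(np.array((.4622,.3355))-s["position"][:2])@s["tcp_rot"][:2,0];print(o)
a=np.radians(7.3);t=np.array((.5241,.0262))-o*np.array((-np.sin(a),np.cos(a)));print(t)
goto((t[0],t[1],.25))
E
```

```text
0.0013028731328400926
[0.52426555 0.02490769]
pos [0.4633 0.3344 0.0851] yaw_y 11.83 t 35.2333 total units [-6.31 -0.08 -3.3 ] world->tool per 50mm
 [[-0.205  0.979 -0.   ]
 [ 0.979  0.205  0.   ]
 [ 0.    -0.    -1.   ]]
```

Call:
apply_moves --plan "0 0 -0.15 0 0 0;0 0 -0.3 0 0 0;0 0 -0.5 0 0 0;0 0 -0.5 0 0 0;0 0 -0.5 0 0 0;0 0 -0.5 0 0 0;0 0 -0.5 0 0 0;0 0 -0.35 0 0 0;-0.2 0 0 0 0 0;-0.35 -0.01 0 0 0 0"

```text
time_s: 36.07
position: [0.4687, 0.308, 0.251]
tcp_rot: [[-0.207, 0.978, 0.003], [0.978, 0.207, 0.001], [0.001, 0.003, -1.0]]
force: [0.0, -0.5, -3.4]
opening: 0.628
grasp_force: 29.9
```

Call:
apply_moves --plan "-0.5 -0.01 0 0 0 0;-0.5 -0.01 0 0 0 0;-0.5 -0.01 0 0 0 0;-0.5 -0.01 0 0 0 0;-0.5 -0.01 0 0 0 0;-0.5 -0.01 0 0 0 0;-0.5 -0.01 0 0 0 0;-0.5 0 0 0 0 0;-0.5 0 0 0 0 0;-0.5 0 0 0 0 0"

```text
time_s: 36.9
position: [0.5151, 0.0601, 0.2487]
tcp_rot: [[-0.205, 0.979, -0.003], [0.979, 0.205, -0.0], [0.001, -0.003, -1.0]]
force: [0.5, -0.8, -1.0]
opening: 0.631
grasp_force: 29.9
```

Call:
apply_moves --plan "-0.4 0 0 0 0 0;-0.26 0 0 0 0 0;-0.1 0 0 0 0 0.0063;0 0 0 0 0 0.0062;0 0 0 0 0 0;0 0 0 0 0 0;0 0 0 0 0 0"

```text
time_s: 37.48
position: [0.5236, 0.025, 0.2496]
tcp_rot: [[-0.129, 0.992, -0.001], [0.992, 0.129, 0.0], [0.0, -0.001, -1.0]]
force: [0.3, -0.5, -2.0]
opening: 0.629
grasp_force: 29.9
```

```bash
python3 - <<'E'
from h import *
goto((.5243,.0252,.0965))
E
```

```text
pos [0.5236 0.025  0.2496] yaw_y 7.41 t 37.4833 total units [0.   0.02 3.06] world->tool per 50mm
 [[-0.129  0.992 -0.001]
 [ 0.992  0.129  0.   ]
 [ 0.    -0.001 -1.   ]]
```

Call:
apply_moves --plan "0 0.01 0.2 0 0 0;0 0 0.4 0 0 0;0 0 0.5 0 0 0;0 0 0.5 0 0 0;0 0 0.5 0 0 0;0 0 0.4 0 0 0;0 0 0.2 0 0 0;0 0 0.15 0 0 0;0 0 0.05 0 0 0;0 0 0 0 0 0"

```text
time_s: 38.32
position: [0.5249, 0.0249, 0.105]
tcp_rot: [[-0.128, 0.992, 0.0], [0.992, 0.128, -0.0], [-0.0, 0.0, -1.0]]
force: [-0.6, -0.5, -1.2]
opening: 0.632
grasp_force: 29.9
```

Call:
apply_moves --plan "0 0 0 0 0 0;0 0 0.02 0 0 0"

```text
time_s: 38.48
position: [0.5257, 0.0247, 0.1052]
tcp_rot: [[-0.128, 0.992, 0.003], [0.992, 0.128, -0.0], [-0.001, 0.003, -1.0]]
force: [-0.7, 0.0, -1.5]
opening: 0.624
grasp_force: 29.9
```

```bash
python3 - <<'E'
from h import *
goto((.5243,.0252,.0965));print(bot.read_state()["force"])
E
```

```text
pos [0.5257 0.0247 0.1052] yaw_y 7.35 t 38.4833 total units [ 0.01 -0.03  0.17] world->tool per 50mm
 [[-0.128  0.992  0.003]
 [ 0.992  0.128 -0.   ]
 [-0.001  0.003 -1.   ]]
[-0.69096266  0.04312371 -1.46932482]
```

Call:
apply_moves --plan "0.01 -0.02 0.06 0 0 0;0 0 0.04 0 0 0;0 0 0.02 0 0 0;0 0 0.02 0 0 0;0 0 0 0 0 0;0 0 0 0 0 0;0 0 0 0 0 0"

```text
time_s: 39.07
position: [0.5237, 0.0252, 0.0971]
tcp_rot: [[-0.128, 0.992, 0.0], [0.992, 0.128, 0.0], [-0.0, 0.0, -1.0]]
force: [-0.3, -0.2, -1.4]
opening: 0.629
grasp_force: 29.9
```

```bash
python3 - <<'E'
from h import *
goto((.5243,.0252,.096));print(bot.read_state()["force"])
E
```

```text
pos [0.5237 0.0252 0.0971] yaw_y 7.34 t 39.0667 total units [-0.    0.01  0.02] world->tool per 50mm
 [[-0.128  0.992  0.   ]
 [ 0.992  0.128  0.   ]
 [-0.     0.    -1.   ]]
[-0.29275509 -0.16466906 -1.44047188]
```

Not quite touching yet. I'll lower another 1.5 mm, release, retract, and look.

Call:
apply_moves --plan "0 0.01 0.015 0 0 0;0 0 0.015 0 0 0;0 0 0 0 0 0;0 0 0 0 0 0"

```text
time_s: 39.4
position: [0.5244, 0.0252, 0.096]
tcp_rot: [[-0.128, 0.992, 0.001], [0.992, 0.128, -0.0], [-0.0, 0.001, -1.0]]
force: [0.3, 0.1, 3.8]
opening: 0.632
grasp_force: 29.9
```

Call:
apply_moves --plan "0 0 0 0 0 0;0 0 0 0 0 0;0 0 0 0 0 0;0 0 0 0 0 0;0 0 0 0 0 0;0 0 -0.2 0 0 0;0 0 -0.5 0 0 0;0 0 -0.5 0 0 0;0 0 -0.5 0 0 0;0 0 -0.5 0 0 0" --gripper 1

```text
time_s: 40.23
position: [0.5239, 0.0253, 0.2073]
tcp_rot: [[-0.128, 0.992, 0.0], [0.992, 0.128, -0.0], [-0.0, 0.0, -1.0]]
force: [0.1, -0.5, 0.2]
opening: 0.996
grasp_force: 0.0
```

Call:
apply_moves --plan "-0.2 0 -0.4 0 0 0;-0.4 0 -0.2 0 0 0;-0.5 0 0 0 0 0;-0.4 0 0 0 0 0;0 0 0 0 0 0;0 0 0 0 0 0;0 0 0 0 0 0"

```text
time_s: 40.82
position: [0.5331, -0.0485, 0.2357]
tcp_rot: [[-0.127, 0.992, -0.001], [0.992, 0.127, 0.001], [0.001, -0.001, -1.0]]
force: [0.1, -0.3, 0.2]
opening: 1.005
grasp_force: 0.0
```

```bash
python3 - <<'E'
from h import *
s=bot.read_state(); im=capture("wrist"); save(im,"w9.png"); np.save("w9.npy",np.r_[s["position"],s["tcp_rot"].ravel()])
a=im[10:240,150:370];sd=capture("side");save(np.hstack([cv2.resize(a,None,fx=2.5,fy=2.5,interpolation=cv2.INTER_CUBIC)[:560],cv2.resize(sd[120:260,190:250+50],(440,560))])[:,:800],"w9b.png")
print(s["position"])
E
```

```text
[ 0.53313318 -0.04851033  0.2357017 ]
```

View pics/w9b.png

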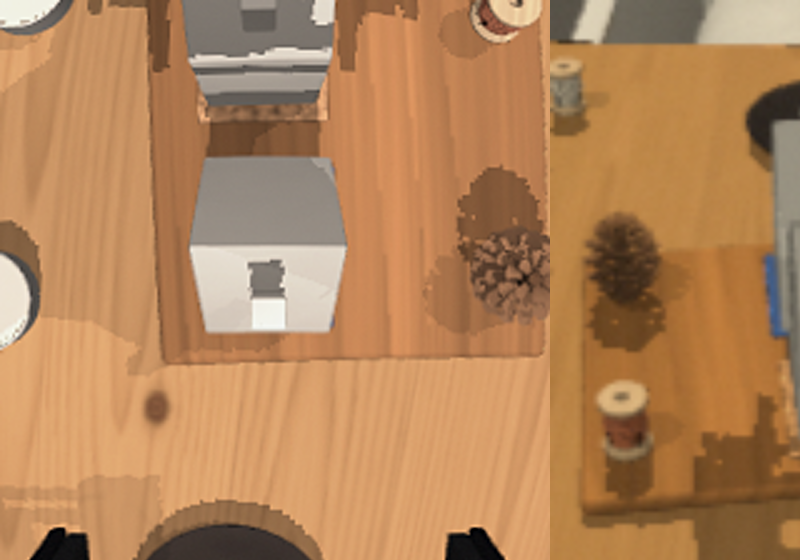

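Both houses are upright on their coasters, and the cone and spool are untouched. In the left part, the broad house's eaves span (205,157)/(330,157) to (208,333)/(332,330), with the ridge at row 245. Last check of its position:

```bash
python3 - <<'E'
from h import *
s=st("w9.npy");im=load("w9.png");c=lambda x,y:(150+(x+.5)/2.5-.5,10+(y+.5)/2.5-.5)
for z in(.06,.075,.09):
  P=onz("wrist",[c(*p) for p in((205,157),(330,157),(332,331),(208,333))],z,s)[:,:2];e=P[:2].mean(0)-P[2:].mean(0)
  print(z,P.mean(0).round(4),"depth",np.hypot(*e).round(4),"yaw",np.degrees(np.arctan2(P[1:3,1].sum()-P[0,1]-P[3,1],P[1:3,0].sum()-P[0,0]-P[3,0])).round(1))
for z in(.133,.138): P=onz("wrist",[c(190,245),c(346,244)],z,s)[:,:2];print("ridge",P.round(4).tolist(),P.mean(0).round(4))
# coaster remains at -y,+x corner, narrow coaster margin
E
```

```text
0.06 [0.5236 0.0271] depth 0.08 yaw 7.8
0.075 [0.5236 0.0272] depth 0.0764 yaw 7.8
0.09 [0.5235 0.0274] depth 0.0729 yaw 7.8
ridge [[0.4958, 0.0242], [0.5503, 0.0316]] [0.523  0.0279]
ridge [[0.4963, 0.0244], [0.5497, 0.0316]] [0.523 0.028]
```

```bash
python3 -c "
from rig import bot
print(bot.hand_in())"
```

```text
the job is handed in; nothing more can be done
None
```

I handed the job in at about 41 s with the tealight and both houses each measured within about 1.5 mm of centre; the tealight stands on the plate and the houses upright and square on their own coasters. Nothing was knocked over, the pine cone and spool were left where they were, and no verdict came back.

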